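# Shim the bite stand and hold it shut

## Task

Swing the bite stand's hinged arm up by its cross bar until it stands upright (90 degrees) and let it stay there a moment; then stack white spacers from the mat flat and centred on the stand's little round table, just enough to close the gap, so that the lowered arm's pin lands on the stack instead of the arm reaching its stop, and not one spacer more. Finish while holding: with the fingers still on the cross bar, keep the arm pressed down on the stack firmly but not hard (about 10 N) and do not let go; leave the scanner, the carton and the blue case alone.

Things in the scene. Friction and masses are not known exactly. Their poses are not given: they have to be found in the camera images.
- table_axis (a point): Point at desk height on the vertical axis of the bite stand's small round steel table (38 mm across). Fixed grey stand, base plate 90 x 225 x 14 mm, with a jaw model between table and hinge. The table's flat top is 51 to 65 mm above the desk, set anew each time and not reported: see or feel it. z up; y points level from the table to the hinge posts; x along the hinge axis.
- hinge (a point): Centre of the hinge axis of the upper arm, 155 mm from table_axis along the stand's y and 115 mm above the desk; the axis runs along the stand's x. The two hinge posts are 126 mm tall.
- upper_arm (a joint): Angle (rad) of the hinged upper arm, an aluminium bar 16 mm wide, 12 mm high. 0: level, on its built-in stop, reaching from the hinge over the table to the stand's -y; grows as the arm is raised; 1.57: upright; 1.9: far stop. Stiff hinge: the arm stays where it is left; moving it takes 1 to 5 N at the handle.
- handle_grip (a point): Grip point on the handle, a steel cross bar 12 mm thick, 120 mm long at the free end of the upper arm, 190 mm from the hinge axis and parallel to it. The point is on the bar's centre line, 37 mm from the arm's middle on the stand's -x side; fingers have room around it and can pinch it from above at every arm angle. Its frame turns with the arm.
- pin_foot (a point): Lowest point of a steel pin, 10 mm thick with a round foot, fixed square in the upper arm 155 mm from the hinge axis; the foot is 45 mm below the arm's centre line. With the arm on its stop (joint 0) the foot is on the table's axis 70 mm above the desk, 5 to 19 mm above the table top; each mm that the foot stands higher adds 0.0065 rad to the joint.
- mat: Fixed black rubber mat, 270 x 85 x 3 mm, on which the four spacers lie in a row along its x; origin at the centre of its underside.
- spacer1_c (a point): Centre of a loose white plastic spacer plate, 40 (its x) x 28 (its y) x 10 mm thick (z), about 25 g, lying flat on the mat at the start, top 13 mm above the desk; the four spacers are alike and the row spacing is about 66 mm. Its y is free for fingers on both sides.
- spacer2_c (a point): Centre of a loose white plastic spacer plate, 40 (its x) x 28 (its y) x 10 mm thick (z), about 25 g, lying flat on the mat at the start, top 13 mm above the desk; the four spacers are alike and the row spacing is about 66 mm. Its y is free for fingers on both sides.
- spacer3_c (a point): Centre of a loose white plastic spacer plate, 40 (its x) x 28 (its y) x 10 mm thick (z), about 25 g, lying flat on the mat at the start, top 13 mm above the desk; the four spacers are alike and the row spacing is about 66 mm. Its y is free for fingers on both sides.
- spacer4_c (a point): Centre of a loose white plastic spacer plate, 40 (its x) x 28 (its y) x 10 mm thick (z), about 25 g, lying flat on the mat at the start, top 13 mm above the desk; the four spacers are alike and the row spacing is about 66 mm. Its y is free for fingers on both sides.
- scanner: Bystander to leave alone: white hand-held mouth scanner, about 200 mm long, lying on the desk; origin under its centre, at its foot.
- carton: Bystander to leave alone: open cardboard box, 100 x 130 x 70 mm; origin under its centre, at its foot.
- case: Bystander to leave alone: open dark blue case with a jaw cast in it, 100 x 100 x 40 mm; origin under its centre, at its foot.
There are look-alikes about, which are no part of the job. Leave any turquoise look-alike of the part that bears spacer4_c alone. What is shaped like the part that bears spacer2_c but orange is not meant.

How it is judged:
By the outcome, as a careful person would: the job done as asked, in the order asked, and still so for the second after the job is handed in, while the arm keeps its last pose, push and grip.
It also fails if it takes over 72 s, if anything falls off the work surface, if the arm or the gripper's body presses on something with over 40 N, if the wrist force passes 120 N, or if a joint passes its speed limit or range.

## Robot

A 7-joint arm with a two-finger parallel gripper is mounted at the origin on the work surface. World frame = base frame: x ahead of the robot, y to its left, z up, the work surface at z = 0. Lengths are in m, angles in rad, forces in N, time in s.
With the tool pointing down it reaches from about 0.425 to 0.875 m from the base axis. Payload 4.7 kg.
Tool frame: the origin (TCP) lies between the finger pads; the fingertips stand 22 mm ahead of it and the grasp point (between the pads) lies 3 mm ahead of it (robot.tips_ahead is the z of the fingertips in the tool frame, in m); z points along the fingers, y is the line along which they close (so a half turn about z gives the same grasp; the last joint's range is limited). The gripper opens to 87 mm and grips with 3 to 60 N. Pads are 19 mm wide; open, the fingers measure 117 mm over their backs; the gripper's body (75 mm by 190 mm) begins 51 mm behind the grasp point.
Start: joints at [1.213, 0.321, -0.07, 1.45, 0.023, 1.371, -0.057], TCP at [0.236, -0.606, 0.245] pointing down, gripper open.
Joint ranges: [-2.86, 2.86], [-0.3, 2.09], [-1.38, 1.24], [0.06, 2.45], [-1.56, 4.7], [0.09, 2.05], [-2.69, 2.69]. Speed limits (rad/s): [2.57, 2.57, 3.14, 3.14, 3.14, 3.14, 3.14].

## Interface

Orientations are given as a unit quaternion [x, y, z, w].
In Python, from station import robot gives the robot as it stands.
- The arm moves only by the tool servo_tool, never from a script. Its argument "rows" is a list of rows, each a list of 7 numbers: the shift along the world's x, y, z in m, then the turn, a rotation vector about the world's x, y, z in degrees, then the closure, from 0 (fully open) to 1 (shut). A call has 1 to 12 rows; each row shifts and turns the commanded pose from where the row before left it; what a row does not reach is not made up. A row lasts 1/8 s, in which the tool goes at most 62.5 mm and 10.7 degrees, less where a joint would pass 70% of its speed; a pose out of reach is approached as far as the arm can. A call is refused whole if a number of a shift passes 0.0625 or a number of a turn 10.7, either way. A call with a gripper value outside its range is refused whole. The fingers move at their own pace and stop on an object; "squeeze" is the grip in N (left out, the last holds). Time passes only in rows, so rows that do not move let the fingers close. It gives the time, the measured TCP pose, the force, the opening and the grip force at its end, in the units of the state.
- robot.read_state(): the state, without advancing time (a new reading comes with each control period).
- robot.get_image(name): name is "scene" or "top"; returns the picture (384x512x3 uint8, red, green, blue); there is no depth.
- robot.camera_params(name): a dict with "intrinsics" (3x3 intrinsics, pixels), "R" (3x3) and "t" (3): a world point X has camera coordinates R X + t. Camera axes: x right, y down, z forward; pixel columns grow to the right and rows downward; lengths in m; the calibration is good to about 2 mm. A picture is of the moment at which its call begins. camera_params takes no time and is no camera call.
- robot.hand_in(): hands the job in; it is judged then, once.
The state is a dict: "time": time; "q": joint angles; "qd": joint speeds; "effort": joint torques, N m; "tcp_pos": TCP position; "tool_rot": TCP orientation; "force": force on the tool from outside, world axes, zero at the start; "wrist_torque": the same for the moment, N m; "finger_gap": finger opening in m; "grip_force": force on a finger pad.
Only numpy, scipy, OpenCV 4.12 (cv2) and the standard library are available. Lean on these libraries where they do the work, as an engineer would, in place of code of your own. Each camera call takes 0.05 s, during which the arm holds its last target. There are 200 camera calls.

## Working session

There is one attempt and no reset: what is moved stays moved. The work goes in short steps, Python scripts to look and compute and a tool call to move; the robot and the scene stay as the last step left them, time stands still between calls to the robot, and variables do not carry over. Pictures are saved under pics/ and viewed, at most 10 in all, crops included, and the job is handed in when it is done.

Besides the shell and the picture viewer there is one more tool, called after "Call:" as a command line: name --pt "numbers of a row" for each row, then --argument value for the rest. servo_tool: Moves the arm, as the interface text tells. Its arguments: {"type":"object","properties":{"rows":{"type":"array","items":{"type":"array","items":{"type":"number"}}},"squeeze":{"type":"number"}},"required":["rows"]}

```bash
ls; mkdir -p pics
python3 - <<'E'
from station import robot
import cv2
for n in("scene","top"):
    im=robot.get_image(n); cv2.imwrite(f"pics/{n}0.png",im[:,:,::-1])
    p=robot.camera_params(n); print(n,p["intrinsics"],p["R"],p["t"])
s=robot.read_state();print(s)
E
```

```text
pics
scene [[428.96729135   0.         255.7912989 ]
 [  0.         428.96729135 184.1944984 ]
 [  0.           0.           1.        ]] [[ 0.66927269  0.74290418  0.01293997]
 [ 0.63042774 -0.55855488 -0.53905223]
 [-0.39323647  0.36893065 -0.84217294]] [-0.3925371  -0.31135905  1.35828196]
top [[350.44961394   0.         254.68008646]
 [  0.         350.44961394 192.82186318]
 [  0.           0.           1.        ]] [[-0.00688309 -0.99994366 -0.00808044]
 [-0.99806387  0.00736922 -0.06175924]
 [ 0.06181531  0.0076397  -0.99805837]] [0.04041886 0.60256694 0.9992593 ]
{'time': 0.1, 'q': array([ 1.21313206,  0.32174511, -0.07007854,  1.45154311,  0.02262117,
        1.37080783, -0.05688812]), 'qd': array([ 7.38813220e-04, -2.27561683e-03,  1.87931478e-04, -6.32868959e-04,
        3.58002122e-04, -1.06482206e-03,  6.63586827e-05]), 'effort': array([-1.56561523e-04, -4.92568409e+01, -4.05836692e-01, -3.13402104e+01,
       -6.42074109e-02,  3.95350065e-02,  7.41622716e-05]), 'tcp_pos': array([ 0.23589944, -0.60519294,  0.24357823]), 'tool_rot': array([ 9.82769742e-01,  1.84832081e-01, -2.15282414e-04, -8.30980389e-04]), 'force': array([-0.37803889, -1.03226321,  0.48741909]), 'wrist_torque': array([ 0.01933679, -0.00131139, -0.00206978]), 'grip_force': 0.0, 'finger_gap': 0.08708224659118051}
```

View pics/scene0.png

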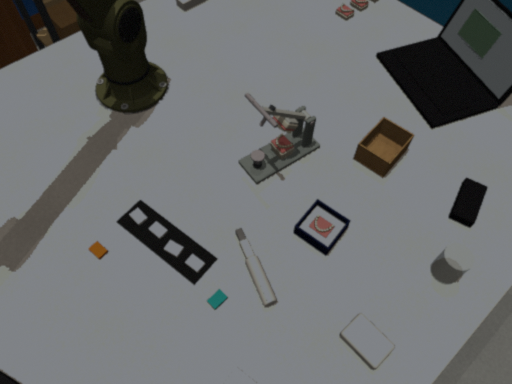

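View pics/top0.png

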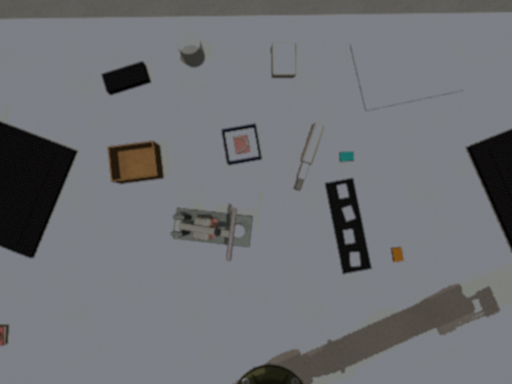

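Scene view: stand at about (280,150) with its arm partly raised, mat with four white spacers (138,215)…(195,263). Look-alikes: orange (98,250) and turquoise (217,299), both off the mat and not meant. Top view: stand (210,228), bar (231,232), table (238,231); spacers at (343,191), (349,213), (349,236), (355,259).

```bash
cat > h.py <<'E'
import numpy as np, cv2
from station import robot
P={n:robot.camera_params(n) for n in("scene","top")}
def ray(n,u,v):
    p=P[n];R=p["R"];c=-R.T@p["t"];d=R.T@np.linalg.solve(p["intrinsics"],[u,v,1.]);return c,d/np.linalg.norm(d)
def onz(n,u,v,z):
    c,d=ray(n,u,v);return c+d*(z-c[2])/d[2]
def proj(n,X):
    p=P[n];x=p["intrinsics"]@(p["R"]@np.asarray(X,float)+p["t"]);return x[:2]/x[2]
def tri(a,b):
    c1,d1=ray("scene",*a);c2,d2=ray("top",*b)
    t=np.linalg.lstsq(np.c_[d1,-d2],c2-c1,rcond=None)[0];p,q=c1+t[0]*d1,c2+t[1]*d2
    return (p+q)/2,np.linalg.norm(p-q)
def spacers(im,n="top",z=.013):
    hsv=cv2.cvtColor(im,cv2.COLOR_RGB2HSV);out=[]
    dark=(hsv[...,2]<60).astype(np.uint8)
    cs,h=cv2.findContours(dark,cv2.RETR_CCOMP,cv2.CHAIN_APPROX_NONE)
    for i,c in enumerate(cs):
        if h[0][i][3]>=0 and 60<cv2.contourArea(c)<600:
            r=cv2.minAreaRect(c);b=cv2.boxPoints(r);w=np.array([onz(n,*p,z)[:2] for p in b])
            e=[w[1]-w[0],w[2]-w[1]];L=[np.linalg.norm(k) for k in e];k=int(np.argmax(L))
            m=cv2.moments(c);uv=np.array([m["m10"],m["m01"]])/m["m00"]
            out.append((uv.round(1),onz(n,*uv,z)[:2].round(4),np.round(L,3),round(float(np.degrees(np.arctan2(e[k][1],e[k][0])))%180,1)))
    return out
E
python3 - <<'E'
from h import *
t=cv2.imread("pics/top0.png");s=cv2.imread("pics/scene0.png")
for o in spacers(t[:,:,::-1]):print(o)
for o in spacers(s[:,:,::-1],"scene"):print("S",o)
a=cv2.resize(t[195:265,160:265],None,fx=6,fy=6,interpolation=cv2.INTER_CUBIC)
b=cv2.resize(s[80:190,225:330],None,fx=5.4,fy=5.4,interpolation=cv2.INTER_CUBIC)
b=cv2.resize(s[85:185,230:330],None,fx=6,fy=6,interpolation=cv2.INTER_CUBIC)
cv2.imwrite("pics/ct.png",a);cv2.imwrite("pics/cs.png",b)
E
```

```text
(array([354.5, 258.7]), array([ 0.411 , -0.2502]), array([0.049, 0.037]), 178.7)
(array([348.5, 236. ]), array([ 0.476 , -0.2343]), array([0.038, 0.05 ]), 8.1)
(array([348.2, 213. ]), array([ 0.5424, -0.2352]), array([0.037, 0.049]), 17.1)
(array([342.3, 190.7]), array([ 0.6075, -0.2194]), array([0.038, 0.05 ]), 11.2)
S (array([194.5, 262.2]), array([ 0.6085, -0.2178]), array([0.035, 0.048]), 10.9)
S (array([173.2, 247.6]), array([ 0.544 , -0.2334]), array([0.035, 0.048]), 17.7)
S (array([157.6, 229. ]), array([ 0.4769, -0.2325]), array([0.036, 0.046]), 3.3)
S (array([137.7, 215.4]), array([ 0.4116, -0.2481]), array([0.034, 0.05 ]), 3.6)
```

View pics/ct.png

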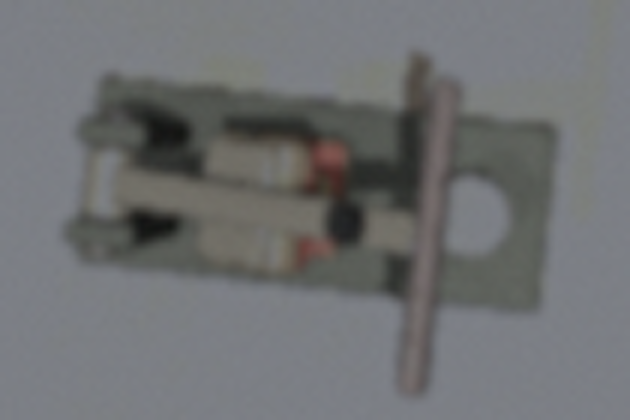

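View pics/cs.png

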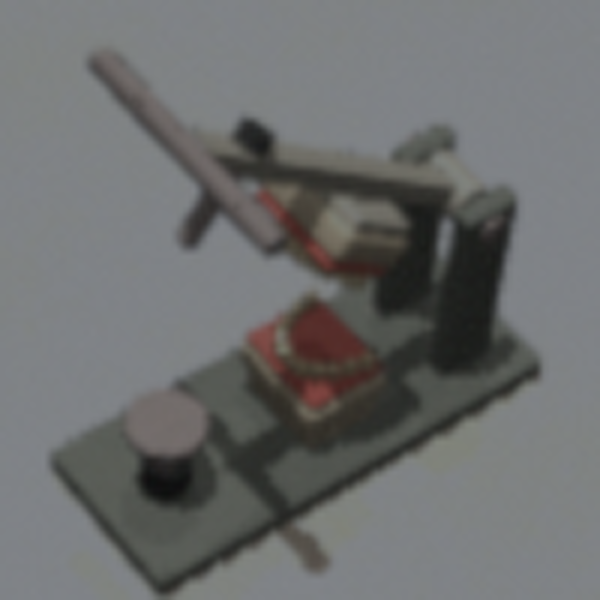

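Run:
```python
from h import *
T=lambda x,y:((x+.5)/6-.5+160,(y+.5)/6-.5+195)
S=lambda x,y:((x+.5)/6-.5+230,(y+.5)/6-.5+85)
tb,e=tri(S(167,423),T(468.5,215.5));print("table",tb,e)
for z in(.051,.058,.065):print(z,onz("scene",*S(167,423),z)[:2],onz("top",*T(468.5,215.5),z)[:2])
c=[onz("top",*T(*p),.014)[:2] for p in((553,125),(540,310),(80,260),(105,75))];c=np.array(c);print("base",c,np.linalg.norm(np.diff(c,axis=0),axis=1))
y=(c[2]+c[3]-c[0]-c[1]);print("ydir",np.degrees(np.arctan2(y[1],y[0])), "mid",c.mean(0))
A,e1=tri(S(100,60),T(450,88));B,e2=tri(S(273,238),T(412,388));print("bar",A,e1,B,e2,np.linalg.norm(A-B))
# pin boss / posts
print("posts", tri(S(440,135),T(110,130)),tri(S(490,200),T(95,233)))
```

```text
table [0.49672697 0.08437049 0.05989112] 0.0019408368643896324
0.051 [0.49259192 0.08961313] [0.49567221 0.08415879]
0.058 [0.49635881 0.08605335] [0.49598695 0.08376166]
0.065 [0.5001257  0.08249356] [0.49630169 0.08336453]
base [[0.53738623 0.04512793]
 [0.44845388 0.05196033]
 [0.4738186  0.27425941]
 [0.56313464 0.26275933]] [0.08919443 0.22374148 0.09005336]
ydir 83.37282877449572 mid [0.50569834 0.15852675]
bar [0.53394873 0.0518602  0.33948282] 0.054933863637275156 [0.45571316 0.1305109  0.121762  ] 0.07989405203771713 0.24435444281404858
posts (array([0.5318015 , 0.21604074, 0.18106544]), np.float64(0.015920364430409256)) (array([0.50064039, 0.26334949, 0.0765489 ]), np.float64(0.030182890133621243))
```

Run:
```python
from h import *
T=lambda x,y:((x+.5)/6-.5+160,(y+.5)/6-.5+195)
S=lambda x,y:((x+.5)/6-.5+230,(y+.5)/6-.5+85)
A,e1=tri(S(273,238),T(450,88));B,e2=tri(S(100,60),T(412,388));print("bar",A,e1,B,e2,np.linalg.norm(A-B))
d=A-B;print(np.degrees(np.arctan2(d[1],d[0])),d[2])
print("posts", tri(S(490,200),T(110,130)),tri(S(440,135),T(95,233)))
a=np.radians(-6.6);X=np.array([np.cos(a),np.sin(a)]);Y=np.array([-X[1],X[0]]);t=np.array([.4963,.0847])
h=t+.155*Y;print("hinge",h,"barmid rel",[( (A+B)[:2]/2-h)@X,((A+B)[:2]/2-h)@Y,(A+B)[2]/2-.115])
r=(A+B)/2;print("angle",np.degrees(np.arctan2(r[2]-.115,-((r[:2]-h)@Y))), np.hypot(r[2]-.115,(r[:2]-h)@Y))
for th in(0,30,60,90):
  c=np.radians(th);print(th,"grip",h-.037*X-.19*np.cos(c)*Y,.115+.19*np.sin(c))
```

```text
bar [0.55350845 0.08185766 0.23669136] 0.0038058246394386624 [0.439899   0.09606479 0.23405954] 0.0019224640277572553 0.11452456870584062
-7.127972057024514 0.0026318247837904263
posts (array([0.53790008, 0.23501512, 0.12990448]), np.float64(0.0031478607517705756)) (array([0.49568968, 0.2428405 , 0.13104041]), np.float64(0.008366670573315573))
hinge [0.51411526 0.23867278] barmid rel [np.float64(-8.872148919908831e-05), np.float64(-0.15072061199461734), np.float64(0.12037545058335251)]
angle 38.6131778636957 0.1928910365547791
0 grip [0.45552241 0.05418463] 0.115
30 grip [0.45844815 0.0794711 ] 0.21
60 grip [0.46644144 0.14855504] 0.27954482671904335
90 grip [0.47736047 0.24292545] 0.305
```

Call:
servo_tool --pt "0.034 0.058 0.0075 0 0 -2.34 0" --pt "0.034 0.058 0.0075 0 0 -2.34 0" --pt "0.034 0.058 0.0075 0 0 -2.34 0" --pt "0.034 0.058 0.0075 0 0 -2.34 0" --pt "0.034 0.058 0.0075 0 0 -2.34 0" --pt "0.034 0.058 0.0075 0 0 -2.34 0" --pt "0.034 0.058 0.0075 0 0 -2.34 0" --pt "0.034 0.058 0.0075 0 0 -2.34 0" --pt "-0.012 0.058 0.0075 0 0 -2.34 0" --pt "-0.012 0.058 0.0075 0 0 -2.34 0" --pt "-0.012 0.058 0.0075 0 0 -2.34 0" --pt "-0.012 0.058 0.0075 0 0 -2.34 0"

```text
time: 1.6
tcp_pos: [0.4386, 0.0569, 0.33]
tool_rot: [0.998, -0.06, -0.0, 0.0]
force: [0.5, -0.4, 0.6]
finger_gap: 0.087
grip_force: 0.0
```

Call:
servo_tool --pt "0 0.006 0 0 0 0 0" --pt "0 0 0 0 0 0 0"

```text
time: 1.85
tcp_pos: [0.4393, 0.0609, 0.3298]
tool_rot: [0.998, -0.059, -0.0, 0.001]
force: [0.1, -0.3, -0.3]
finger_gap: 0.0872
grip_force: 0.0
```

```bash
cat >> h.py <<'E'
def st():
    from scipy.spatial.transform import Rotation as Ro
    s=robot.read_state();M=Ro.from_quat(s["tool_rot"]).as_matrix()
    print("t%.2f"%s["time"],"tcp",s["tcp_pos"].round(4),"ytool",round(float(np.degrees(np.arctan2(M[1,1],M[0,1]))),2),"tilt",M[:2,2].round(3),"F",s["force"].round(1),"gap %.4f grip %.1f"%(s["finger_gap"],s["grip_force"]),"q",s["q"].round(2))
def snap(n,f,box,k):
    im=robot.get_image(n)[:,:,::-1];x0,y0,x1,y1=box
    cv2.imwrite("pics/"+f+"_raw.png",im);cv2.imwrite("pics/"+f+".png",cv2.resize(im[y0:y1,x0:x1],None,fx=k,fy=k,interpolation=cv2.INTER_CUBIC))
E
python3 -c "
from h import *
st();snap('scene','g1',(200,60,330,160),6)"
```

```text
t1.85 tcp [0.4393 0.0609 0.3298] ytool -96.72 tilt [-0.    -0.001] F [ 0.1 -0.3 -0.3] gap 0.0872 grip 0.0 q [ 0.55 -0.16 -0.66  1.77 -0.1   1.5  -1.78]
```

View pics/g1.png

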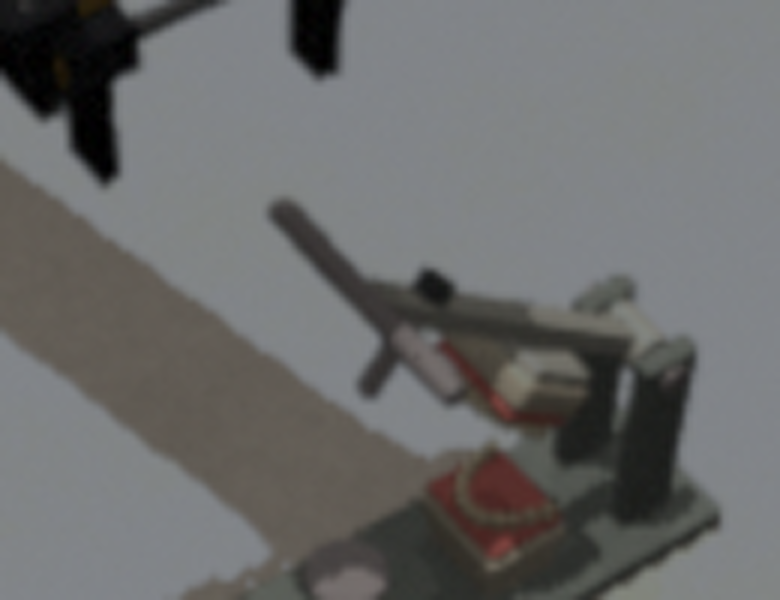

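The picture shows the open fingers at about crop (95,180) and (320,70), behind and above the bar. The bar's near end is at crop (283,210), which agrees with the estimate.

Call:
servo_tool --pt "0.0105 0.0175 0 0 0 0 0" --pt "0.01 0.0175 0 0 0 0 0" --pt "0 0 -0.03 0 0 0 0" --pt "0 0 -0.03 0 0 0 0" --pt "0 0 -0.02 0 0 0 0" --pt "0 0 -0.013 0 0 0 0" --pt "0 0 0 0 0 0 0"

```text
time: 2.78
tcp_pos: [0.4596, 0.095, 0.2361]
tool_rot: [0.998, -0.06, -0.001, -0.0]
force: [0.5, -0.3, 0.2]
finger_gap: 0.0871
grip_force: 0.0
```

```bash
python3 -c "
from h import *
st();snap('scene','g2',(200,60,330,160),6)"
```

```text
t2.77 tcp [0.4596 0.095  0.2361] ytool -96.87 tilt [-0.002  0.   ] F [ 0.5 -0.3  0.2] gap 0.0871 grip 0.0 q [ 0.51 -0.04 -0.74  1.87 -0.03  1.31 -1.91]
```

View pics/g2.png

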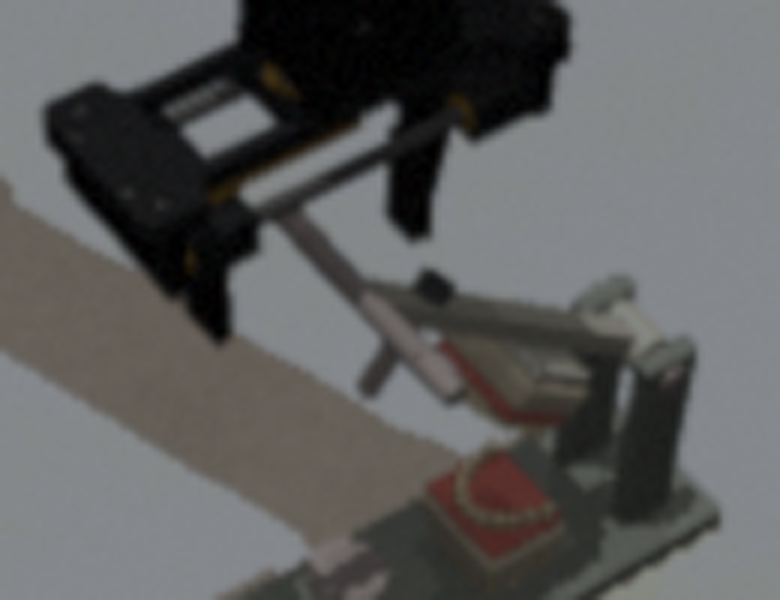

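The fingers, at crop (215,330) and (410,230), straddle the bar. I'll close now.

Call:
servo_tool --pt "0 0 0 0 0 0 1" --pt "0 0 0 0 0 0 1" --pt "0 0 0 0 0 0 1" --pt "0 0 0 0 0 0 1" --pt "0 0 0 0 0 0 1" --pt "0 0 0 0 0 0 1" --pt "0 0 0 0 0 0 1" --squeeze 15

```text
time: 3.7
tcp_pos: [0.4599, 0.0961, 0.237]
tool_rot: [0.998, -0.059, -0.0, 0.0]
force: [-0.5, 0.2, 0.3]
finger_gap: 0.0252
grip_force: 0.0
```

Run:
```python
from h import *
st()
# arc increments
X=np.array([np.cos(np.radians(-6.8)),np.sin(np.radians(-6.8))]);Y=np.array([-X[1],X[0]])
h=np.array([.5141,.2387])
th=np.radians(np.r_[38.6:90:11j,90]);p=np.array([[*(h-.037*X-.19*np.cos(t)*Y),.118+.19*np.sin(t)] for t in th])
print(p[0],p[-1]);print(np.diff(p,axis=0).round(4).tolist())
```

```text
t3.70 tcp [0.4599 0.0961 0.237 ] ytool -96.78 tilt [-0. -0.] F [-0.5  0.2  0.3] gap 0.0252 grip 0.0 q [ 0.51 -0.04 -0.74  1.87 -0.03  1.31 -1.91]
[0.4597786  0.0956366  0.23653712] [0.47736028 0.24308095 0.308     ]
[[0.0013, 0.0111, 0.0128], [0.0015, 0.0122, 0.0118], [0.0016, 0.0132, 0.0106], [0.0017, 0.0141, 0.0094], [0.0018, 0.0149, 0.0081], [0.0019, 0.0156, 0.0067], [0.0019, 0.0161, 0.0053], [0.002, 0.0165, 0.0038], [0.002, 0.0168, 0.0023], [0.002, 0.0169, 0.0008], [0.0, 0.0, 0.0]]
```

Call:
servo_tool --pt "0 0 0 0 0 0 1" --pt "0 0 0 0 0 0 1" --pt "0 0 0 0 0 0 1" --pt "0 0 0 0 0 0 1"

```text
time: 4.2
tcp_pos: [0.4599, 0.0956, 0.237]
tool_rot: [0.998, -0.059, -0.0, 0.0]
force: [-0.3, -1.8, 1.3]
finger_gap: 0.0115
grip_force: 15.0
```

Call:
servo_tool --pt "0.0013 0.0111 0.0128 0 0 0 1" --pt "0.0015 0.0122 0.0118 0 0 0 1" --pt "0.0016 0.0132 0.0106 0 0 0 1" --pt "0.0017 0.0141 0.0094 0 0 0 1" --pt "0.0018 0.0149 0.0081 0 0 0 1" --pt "0.0019 0.0156 0.0067 0 0 0 1" --pt "0.0019 0.0161 0.0053 0 0 0 1" --pt "0.002 0.0165 0.0038 0 0 0 1" --pt "0.002 0.0168 0.0023 0 0 0 1" --pt "0.002 0.0169 0.0008 0 0 0 1" --pt "0 0 0 0 0 0 1" --pt "0 0 0 0 0 0 1"

```text
time: 5.7
tcp_pos: [0.4781, 0.2453, 0.3106]
tool_rot: [0.998, -0.058, 0.001, -0.002]
force: [1.9, 1.7, 6.2]
finger_gap: 0.0116
grip_force: 15.0
```

```bash
python3 -c "
from h import *
st();snap('scene','u1',(200,40,330,140),6)"
```

```text
t5.70 tcp [0.4781 0.2453 0.3106] ytool -96.71 tilt [0.003 0.003] F [1.9 1.7 6.2] gap 0.0116 grip 15.0 q [ 0.32  0.12 -0.9   1.61  0.09  1.46 -2.28]
```

View pics/u1.png

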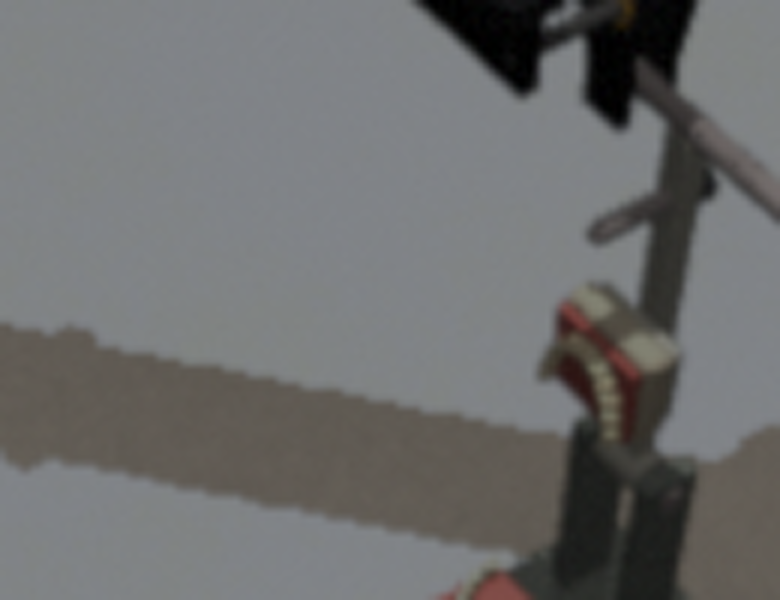

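The arm stands upright: arm line at about crop (665,300), pin pointing to the table at (595,235). I'll hold a second, then release and lift.

Call:
servo_tool --pt "0 0 0 0 0 0 1" --pt "0 0 0 0 0 0 1" --pt "0 0 0 0 0 0 1" --pt "0 0 0 0 0 0 1" --pt "0 0 0 0 0 0 1" --pt "0 0 0 0 0 0 1" --pt "0 0 0 0 0 0 0.5" --pt "0 0 0 0 0 0 0.5" --pt "0 0 0 0 0 0 0.5" --pt "0 0 0 0 0 0 0.5" --pt "0 0 0.03 0 0 0 0.5" --pt "0 0 0.03 0 0 0 0.5"

```text
time: 7.25
tcp_pos: [0.4773, 0.2433, 0.369]
tool_rot: [0.998, -0.059, -0.001, 0.0]
force: [-0.1, 0.2, 0.9]
finger_gap: 0.0434
grip_force: 0.0
```

Run:
```python
from h import *
st();snap("scene","u2",(200,40,330,140),6)
im=robot.get_image("top");cv2.imwrite("pics/t2.png",im[:,:,::-1])
for o in spacers(im):print(o)
```

```text
t7.25 tcp [0.4773 0.2433 0.369 ] ytool -96.78 tilt [-0.001 -0.   ] F [-0.1  0.2  0.9] gap 0.0434 grip 0.0 q [ 0.32  0.11 -0.9   1.5   0.09  1.58 -2.27]
(array([354.5, 258.6]), array([ 0.4113, -0.25  ]), array([0.049, 0.037]), 178.7)
(array([348.4, 236.1]), array([ 0.4759, -0.2342]), array([0.039, 0.05 ]), 8.1)
(array([348.2, 212.8]), array([ 0.543 , -0.2351]), array([0.038, 0.051]), 19.3)
(array([342.2, 190.6]), array([ 0.6078, -0.2191]), array([0.038, 0.051]), 9.9)
(array([144. , 254.4]), array([0.4269, 0.3582]), array([0.069, 0.021]), 173.5)
(array([138.9, 237.6]), array([0.4754, 0.3735]), array([0.014, 0.055]), 89.6)
```

Call:
servo_tool --pt "0.0074 -0.053 0 0 0 2.7 0.3" --pt "0.0074 -0.053 0 0 0 2.7 0.3" --pt "0.0074 -0.053 0 0 0 2.7 0.3" --pt "0.0074 -0.053 -0.04 0 0 2.7 0.3" --pt "0.0074 -0.053 -0.04 0 0 2.7 0.3" --pt "0.0074 -0.053 -0.04 0 0 2.7 0.3" --pt "0.0074 -0.053 -0.04 0 0 2.7 0.3" --pt "0.0074 -0.053 -0.04 0 0 2.7 0.3" --pt "0.0074 -0.053 -0.04 0 0 2.7 0.3" --pt "0 0 0 0 0 0 0.3"

```text
time: 8.6
tcp_pos: [0.5375, -0.2177, 0.1389]
tool_rot: [0.989, 0.149, -0.004, -0.002]
force: [-0.3, 0.5, -0.8]
finger_gap: 0.0613
grip_force: 0.0
```

Run:
```python
from h import *
st();im=robot.get_image("scene");cv2.imwrite("pics/m1.png",im[:,:,::-1])
```

```text
t8.60 tcp [ 0.5375 -0.2177  0.1389] ytool -72.91 tilt [-0.008  0.002] F [-0.3  0.5 -0.8] gap 0.0613 grip 0.0 q [ 0.8   0.3  -0.53  1.74  0.16  1.16 -1.06]
```

View pics/u2.png

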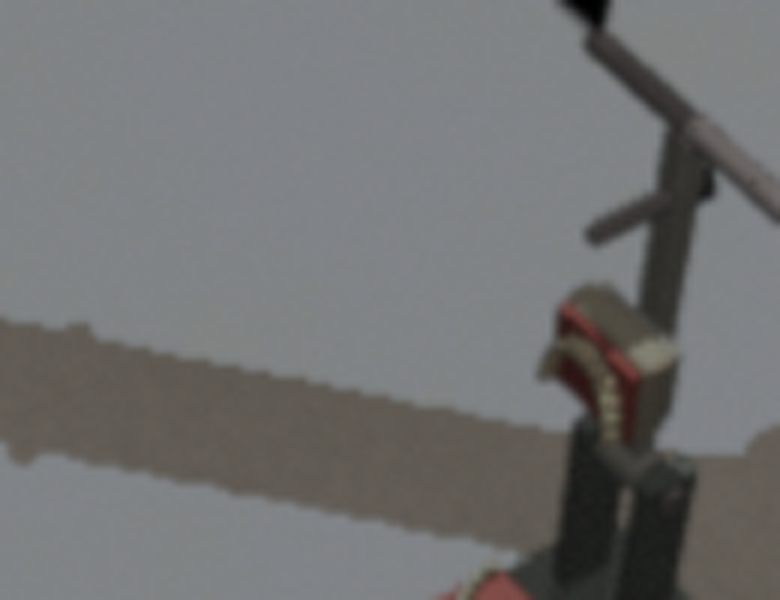

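View pics/m1.png

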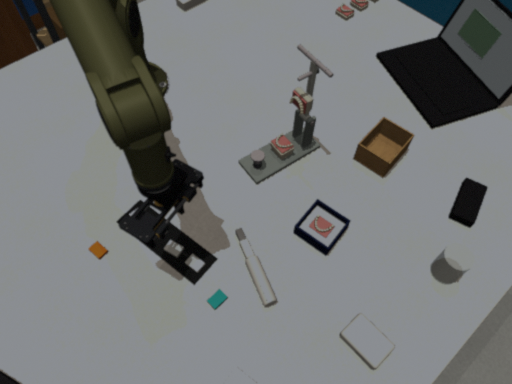

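The arm stayed upright after release (u2). In the wide view the gripper is over the mat and spacer 3 is at (173,247); white plates on the mat are the ones meant, while orange (98,250) and turquoise (217,299) lie off it.

Call:
servo_tool --pt "0.006 -0.017 -0.03 0 0 0 0.3" --pt "0 0 -0.03 0 0 0 0.3" --pt "0 0 0 0 0 0 0.3"

```text
time: 9.02
tcp_pos: [0.546, -0.2278, 0.0825]
tool_rot: [0.988, 0.153, -0.002, -0.001]
force: [-0.3, 0.1, -0.5]
finger_gap: 0.0608
grip_force: 0.0
```

```bash
python3 -c "
from h import *
st()"
```

```text
t9.03 tcp [ 0.546  -0.2278  0.0825] ytool -72.38 tilt [-0.004  0.002] F [-0.3  0.1 -0.5] gap 0.0608 grip 0.0 q [ 0.78  0.38 -0.52  1.76  0.21  1.06 -1.07]
```

Call:
servo_tool --pt "-0.0025 -0.007 -0.02 -0.1 -0.2 0 0.3" --pt "0 0 -0.02 0 0 0 0.3" --pt "0 0 -0.0155 0 0 0 0.3" --pt "0 0 0 0 0 0 0.3" --pt "0 0 0 0 0 0 0.7" --pt "0 0 0 0 0 0 0.9" --pt "0 0 0 0 0 0 0.9" --pt "0 0 0 0 0 0 0.9" --pt "0 0 0 0 0 0 0.9" --squeeze 12

```text
time: 10.15
tcp_pos: [0.545, -0.237, 0.0289]
tool_rot: [0.988, 0.152, 0.002, 0.001]
force: [-0.5, 0.7, 1.7]
finger_gap: 0.0276
grip_force: 12.0
```

```bash
python3 -c "
from h import *
st()"
```

```text
t10.15 tcp [ 0.545  -0.237   0.0289] ytool -72.47 tilt [ 0.004 -0.002] F [-0.5  0.7  1.7] gap 0.0276 grip 12.0 q [ 0.78  0.45 -0.49  1.8   0.25  0.96 -1.09]
```

Call:
servo_tool --pt "0 0 0.03 0.1 0.2 0 0.9" --pt "0 0 0.05 0 0 0 0.9" --pt "-0.0069 0.0459 0.02 0 0 9.4 0.9" --pt "-0.0069 0.0459 0.02 0 0 9.4 0.9" --pt "-0.0069 0.0459 0 0 0 9.4 0.9" --pt "-0.0069 0.0459 0 0 0 9.4 0.9" --pt "-0.0069 0.0459 0 0 0 9.4 0.9" --pt "-0.0069 0.0459 0 0 0 9.4 0.9" --pt "-0.0069 0.0459 0 0 0 9.3 0.9" --pt "0 0 0 0 0 0 0.9" --pt "0 0 0 0 0 0 0.9"

```text
time: 11.52
tcp_pos: [0.4966, 0.0836, 0.1486]
tool_rot: [0.748, 0.664, -0.0, 0.0]
force: [0.1, -0.3, 0.1]
finger_gap: 0.0278
grip_force: 12.0
```

```bash
python3 -c "
from h import *
st()"
```

```text
t11.53 tcp [0.4966 0.0836 0.1486] ytool -6.83 tilt [ 0.    -0.001] F [ 0.1 -0.3  0.1] gap 0.0278 grip 12.0 q [ 0.61  0.16 -0.89  1.9   0.14  1.14 -0.45]
```

Call:
servo_tool --pt "0 0.0007 -0.025 0 0 0 0.9" --pt "0 0 -0.02 0 0 0 0.9" --pt "0 0 -0.0095 0 0 0 0.9" --pt "0 0 0 0 0 0 0.9" --pt "0 0 0 0 0 0 0.9"

```text
time: 12.15
tcp_pos: [0.4971, 0.0851, 0.0947]
tool_rot: [0.748, 0.664, 0.0, 0.0]
force: [0.6, 0.5, -0.9]
finger_gap: 0.028
grip_force: 12.0
```

Call:
servo_tool --pt "0 0 -0.001 0 0 0 0.9" --pt "0 0 -0.001 0 0 0 0.9" --pt "0 0 -0.001 0 0 0 0.9" --pt "0 0 0 0 0 0 0.9"

```text
time: 12.65
tcp_pos: [0.4965, 0.085, 0.0911]
tool_rot: [0.748, 0.664, -0.0, 0.0]
force: [0.1, 0.3, -0.2]
finger_gap: 0.0274
grip_force: 12.0
```

Call:
servo_tool --pt "0 0 -0.001 0 0 0 0.9" --pt "0 0 -0.001 0 0 0 0.9" --pt "0 0 0 0 0 0 0.9"

```text
time: 13.02
tcp_pos: [0.4965, 0.085, 0.089]
tool_rot: [0.748, 0.664, -0.0, -0.0]
force: [0.4, 0.7, -1.2]
finger_gap: 0.0279
grip_force: 12.0
```

Call:
servo_tool --pt "0 0 -0.001 0 0 0 0.9" --pt "0 0 -0.001 0 0 0 0.9" --pt "0 0 0 0 0 0 0.9"

```text
time: 13.4
tcp_pos: [0.4965, 0.085, 0.087]
tool_rot: [0.748, 0.664, -0.0, -0.0]
force: [0.5, 0.8, -0.0]
finger_gap: 0.0275
grip_force: 12.0
```

Call:
servo_tool --pt "0 0 -0.001 0 0 0 0.9" --pt "0 0 0 0 0 0 0.9"

```text
time: 13.65
tcp_pos: [0.4965, 0.085, 0.086]
tool_rot: [0.748, 0.664, -0.0, -0.0]
force: [0.3, -0.7, -1.4]
finger_gap: 0.0278
grip_force: 12.0
```

Call:
servo_tool --pt "0 0 -0.001 0 0 0 0.9" --pt "0 0 0 0 0 0 0.9"

```text
time: 13.9
tcp_pos: [0.4966, 0.085, 0.0857]
tool_rot: [0.748, 0.664, -0.0, 0.0]
force: [-2.2, -0.8, 5.5]
finger_gap: 0.0277
grip_force: 12.0
```

Call:
servo_tool --pt "0 0 0 0 0 0 0.5" --pt "0 0 0 0 0 0 0.5" --pt "0 0 0 0 0 0 0.5" --pt "0 0 0.01 0 0 0 0.5" --pt "0 0 0.01 0 0 0 0.5" --pt "0 0 0 0 0 0 1" --pt "0 0 0 0 0 0 1" --pt "0 0 0 0 0 0 1" --pt "0 0 0 0 0 0 1" --pt "0 0 0 0 0 0 1" --pt "0 0 0 0 0 0 1"

```text
time: 15.28
tcp_pos: [0.4965, 0.085, 0.105]
tool_rot: [0.748, 0.664, -0.0, -0.0]
force: [-0.5, -0.3, 0.1]
finger_gap: 0.0013
grip_force: 0.0
```

Run:
```python
from h import *
st();im=robot.get_image("scene");cv2.imwrite("pics/s1_raw.png",im[:,:,::-1])
```

```text
t15.28 tcp [0.4965 0.085  0.105 ] ytool -6.77 tilt [-0. -0.] F [-0.5 -0.3  0.1] gap 0.0013 grip 0.0 q [ 0.58  0.22 -0.88  1.95  0.2   1.06 -0.5 ]
```

Call:
servo_tool --pt "0 0 -0.006 0 0 0 1" --pt "0 0 -0.005 0 0 0 1" --pt "0 0 0 0 0 0 1"

```text
time: 15.7
tcp_pos: [0.496, 0.0849, 0.0934]
tool_rot: [0.748, 0.664, -0.0, -0.0]
force: [0.6, -0.3, -0.7]
finger_gap: 0.0007
grip_force: 0.0
```

Call:
servo_tool --pt "0 0 -0.001 0 0 0 1" --pt "0 0 0 0 0 0 1"

```text
time: 15.95
tcp_pos: [0.4966, 0.085, 0.0931]
tool_rot: [0.748, 0.664, 0.0, 0.0]
force: [0.2, -0.1, 1.3]
finger_gap: 0.0004
grip_force: 0.0
```

Call:
servo_tool --pt "0 0 -0.001 0 0 0 1" --pt "0 0 0 0 0 0 1"

```text
time: 16.2
tcp_pos: [0.4967, 0.085, 0.0924]
tool_rot: [0.748, 0.664, 0.0, 0.0]
force: [-1.4, -0.2, 3.0]
finger_gap: 0.0007
grip_force: 1.2
```

Call:
servo_tool --pt "0 0 0.06 0 0 0 1" --pt "-0.0026 -0.0398 0 0 0 -9.6 1" --pt "-0.0026 -0.0398 0 0 0 -9.6 1" --pt "-0.0026 -0.0398 0 0 0 -9.6 1" --pt "-0.0026 -0.0398 0 0 0 -9.6 1" --pt "-0.0026 -0.0398 -0.02 0 0 -9.6 1" --pt "-0.0026 -0.0398 -0.02 0 0 -9.6 1" --pt "-0.0025 -0.0398 -0.02 0 0 -9.6 1" --pt "-0.0025 -0.0399 -0.02 0 0 -9.6 1" --pt "0 0 -0.01 0 0 0 1" --pt "0 0 0 0 0 0 1" --pt "0 0 0 0 0 0 1"

```text
time: 17.7
tcp_pos: [0.4767, -0.2321, 0.0627]
tool_rot: [0.998, 0.057, 0.0, 0.0]
force: [0.3, -0.5, 0.4]
finger_gap: 0.0006
grip_force: 0.0
```

```bash
python3 -c "
from h import *
st()"
```

```text
t17.70 tcp [ 0.4767 -0.2321  0.0627] ytool -83.41 tilt [0.001 0.   ] F [ 0.3 -0.5  0.4] gap 0.0006 grip 0.0 q [ 0.87  0.28 -0.53  1.93  0.17  0.97 -1.19]
```

Call:
servo_tool --pt "0 -0.001 -0.015 0 0 0 1" --pt "0 0 -0.01 0 0 0 1" --pt "0 0 0 0 0 0 1" --pt "0 0 0 0 0 0 1"

```text
time: 18.2
tcp_pos: [0.4758, -0.2343, 0.0368]
tool_rot: [0.998, 0.056, -0.0, -0.0]
force: [1.1, -0.8, -0.8]
finger_gap: 0.0004
grip_force: 0.0
```

Call:
servo_tool --pt "0 0 -0.001 0 0 0 1" --pt "0 0 0 0 0 0 1"

```text
time: 18.45
tcp_pos: [0.4759, -0.2345, 0.0361]
tool_rot: [0.998, 0.056, -0.0, 0.0]
force: [0.7, 0.7, -0.1]
finger_gap: 0.0008
grip_force: 0.0
```

Call:
servo_tool --pt "0 0 -0.001 0 0 0 1" --pt "0 0 0 0 0 0 1"

```text
time: 18.7
tcp_pos: [0.476, -0.2346, 0.0355]
tool_rot: [0.998, 0.056, -0.0, 0.0]
force: [-1.0, -0.4, 3.2]
finger_gap: 0.0003
grip_force: 1.8
```

Call:
servo_tool --pt "0 0 -0.001 0 0 0 1" --pt "0 0 0 0 0 0 1"

```text
time: 18.95
tcp_pos: [0.4761, -0.2346, 0.0354]
tool_rot: [0.998, 0.056, -0.0, 0.0]
force: [-3.4, 1.8, 11.5]
finger_gap: 0.0004
grip_force: 5.7
```

```bash
cat >> h.py <<'E'
def avg(k=8):
    z=[];f=[]
    for _ in range(k):
        robot.get_image("top");s=robot.read_state();z.append(s["tcp_pos"]);f.append(s["force"])
    print("avg z %.5f sd %.5f"%(np.mean(z,0)[2],np.std(z,0)[2]),"xy",np.mean(z,0)[:2].round(4),"F",np.mean(f,0).round(2),np.std(f,0).round(1),"t",s["time"])
E
python3 -c "
from h import *
print(robot.tips_ahead);avg()"
```

```text
0.022
avg z 0.03541 sd 0.00001 xy [ 0.4761 -0.2346] F [-3.88  1.85 11.33] [0.2 0.6 0.5] t 19.35
```

Call:
servo_tool --pt "0 0 0.0006 0 0 0 1" --pt "0 0 0 0 0 0 1"

```text
time: 19.6
tcp_pos: [0.476, -0.2346, 0.0354]
tool_rot: [0.998, 0.056, -0.0, 0.0]
force: [-2.3, 1.6, 7.4]
finger_gap: 0.0004
grip_force: 3.6
```

```bash
python3 -c "
from h import *
avg()"
```

```text
avg z 0.03544 sd 0.00001 xy [ 0.4761 -0.2346] F [-2.28  1.13  7.28] [0.5 0.7 0.5] t 20.0
```

Call:
servo_tool --pt "0 0 0.05 0 0 0 1" --pt "-0.002 0.0438 0.01 0 0 -1.9 1" --pt "-0.002 0.0438 0 0 0 -1.9 1" --pt "-0.002 0.0438 0 0 0 -1.9 1" --pt "-0.002 0.0438 0 0 0 -1.9 1" --pt "-0.002 0.0438 0 0 0 -1.9 1" --pt "-0.002 0.0438 0 0 0 -1.9 1" --pt "-0.002 0.0438 0 0 0 -1.9 1" --pt "0 0 0 0 0 0 1" --pt "0 0 0 0 0 0 1"

```text
time: 21.25
tcp_pos: [0.4619, 0.0715, 0.0945]
tool_rot: [0.998, -0.06, -0.0, 0.0]
force: [0.3, 0.1, -0.9]
finger_gap: 0.0006
grip_force: 0.0
```

```bash
python3 -c "
from h import *
st()"
```

```text
t21.25 tcp [0.4619 0.0715 0.0945] ytool -96.86 tilt [-0.    -0.001] F [ 0.3  0.1 -0.9] gap 0.0006 grip 0.0 q [ 0.52  0.12 -0.76  2.04  0.1   1.01 -1.98]
```

Call:
servo_tool --pt "0 0 -0.025 0 0 0 1" --pt "0 0 -0.02 0 0 0 1" --pt "0 0 -0.01 0 0 0 1" --pt "0 0 0 0 0 0 1" --pt "0 0 0 0 0 0 1"

```text
time: 21.88
tcp_pos: [0.4626, 0.0718, 0.0403]
tool_rot: [0.998, -0.06, 0.001, 0.0]
force: [-0.6, 0.5, -0.2]
finger_gap: 0.0004
grip_force: 0.0
```

Call:
servo_tool --pt "0 0 -0.001 0 0 0 1" --pt "0 0 -0.001 0 0 0 1" --pt "0 0 0 0 0 0 1"

```text
time: 22.25
tcp_pos: [0.462, 0.0721, 0.0378]
tool_rot: [0.998, -0.06, 0.0, 0.0]
force: [-0.4, 0.6, 0.6]
finger_gap: 0.0002
grip_force: 0.0
```

Call:
servo_tool --pt "0 0 -0.0007 0 0 0 1" --pt "0 0 0 0 0 0 1"

```text
time: 22.5
tcp_pos: [0.4619, 0.0721, 0.037]
tool_rot: [0.998, -0.06, -0.0, 0.0]
force: [-0.5, 0.6, -0.4]
finger_gap: 0.0009
grip_force: 0.0
```

Call:
servo_tool --pt "0 0 -0.0007 0 0 0 1" --pt "0 0 0 0 0 0 1"

```text
time: 22.75
tcp_pos: [0.462, 0.0721, 0.0365]
tool_rot: [0.998, -0.06, -0.0, 0.0]
force: [-1.1, 0.5, 1.9]
finger_gap: 0.0006
grip_force: 1.3
```

Call:
servo_tool --pt "0 0 -0.0005 0 0 0 1" --pt "0 0 0 0 0 0 1"

```text
time: 23.0
tcp_pos: [0.462, 0.0721, 0.0364]
tool_rot: [0.998, -0.06, -0.0, 0.0]
force: [-2.8, -0.4, 7.6]
finger_gap: 0.0005
grip_force: 3.9
```

Call:
servo_tool --pt "0 0 -0.0005 0 0 0 1" --pt "0 0 0 0 0 0 1"

```text
time: 23.25
tcp_pos: [0.4621, 0.0721, 0.0364]
tool_rot: [0.998, -0.06, -0.0, 0.001]
force: [-4.9, 0.5, 13.3]
finger_gap: 0.0008
grip_force: 6.4
```

Call:
servo_tool --pt "0 0 0.06 0 0 0 1" --pt "0 0 0.012 0 0 0 1" --pt "0.0347 0.0127 0 0 0 0 1" --pt "0 0 0 0 0 0 1" --pt "0 0 0 0 0 0 1"

```text
time: 23.88
tcp_pos: [0.4956, 0.0847, 0.1064]
tool_rot: [0.998, -0.06, -0.001, 0.0]
force: [-0.7, -0.5, 0.2]
finger_gap: 0.0005
grip_force: 0.0
```

Call:
servo_tool --pt "0 0 -0.01 0 0 0 1" --pt "0 0 0 0 0 0 1" --pt "0 0 0 0 0 0 1"

```text
time: 24.25
tcp_pos: [0.4963, 0.0846, 0.0971]
tool_rot: [0.998, -0.06, -0.0, 0.0]
force: [-0.0, -0.3, -0.2]
finger_gap: 0.0007
grip_force: 0.0
```

Call:
servo_tool --pt "0 0 -0.002 0 0 0 1" --pt "0 0 -0.0018 0 0 0 1" --pt "0 0 0 0 0 0 1"

```text
time: 24.62
tcp_pos: [0.4966, 0.0848, 0.0934]
tool_rot: [0.998, -0.06, -0.0, 0.0]
force: [-0.9, -1.1, 0.5]
finger_gap: 0.0006
grip_force: 0.0
```

Call:
servo_tool --pt "0 0 -0.0007 0 0 0 1" --pt "0 0 0 0 0 0 1"

```text
time: 24.88
tcp_pos: [0.4967, 0.0848, 0.0928]
tool_rot: [0.998, -0.06, -0.0, 0.0]
force: [-0.4, -0.0, -0.0]
finger_gap: 0.0003
grip_force: 0.0
```

Call:
servo_tool --pt "0 0 -0.0005 0 0 0 1" --pt "0 0 0 0 0 0 1"

```text
time: 25.12
tcp_pos: [0.4967, 0.0848, 0.0924]
tool_rot: [0.998, -0.06, 0.0, 0.0]
force: [-0.4, 0.7, 1.5]
finger_gap: 0.0003
grip_force: 0.5
```

Call:
servo_tool --pt "0 0 -0.0004 0 0 0 1" --pt "0 0 0 0 0 0 1"

```text
time: 25.38
tcp_pos: [0.4968, 0.0848, 0.0924]
tool_rot: [0.998, -0.06, 0.0, 0.0]
force: [-2.5, -0.0, 5.2]
finger_gap: 0.0011
grip_force: 2.7
```

Call:
servo_tool --pt "0 0 0.03 0 0 0 1" --pt "-0.005 -0.04 0.05 0 0 0 0.5" --pt "0 0 0.06 0 0 0 0.5" --pt "0 0 0.06 0 0 0 0.5" --pt "0 0 0.06 0 0 0 0.5" --pt "0 0 0.03 0 0 0 0.5" --pt "-0.0035 0.05 0 0 0 0 0.5" --pt "-0.0035 0.05 0 0 0 0 0.5" --pt "-0.0035 0.05 0 0 0 0 0.5" --pt "-0.0035 0.05 0 0 0 0 0.5" --pt "0 0 0 0 0 0 0.5" --pt "0 0 0 0 0 0 0.5"

```text
time: 26.88
tcp_pos: [0.478, 0.2453, 0.3802]
tool_rot: [0.998, -0.06, -0.0, 0.0]
force: [-0.1, 0.0, 1.2]
finger_gap: 0.0436
grip_force: 0.0
```

```bash
python3 -c "
from h import *
st()"
```

```text
t26.88 tcp [0.478  0.2453 0.3802] ytool -96.88 tilt [-0.    -0.001] F [-0.1  0.   1.2] gap 0.0436 grip 0.0 q [ 0.37  0.13 -0.98  1.47  0.11  1.6  -2.29]
```

Call:
servo_tool --pt "0 0 -0.03 0 0 0 0.5" --pt "0 0 -0.03 0 0 0 0.5" --pt "0 0 -0.011 0 0 0 0.5" --pt "0 0 0 0 0 0 1" --pt "0 0 0 0 0 0 1" --pt "0 0 0 0 0 0 1" --pt "0 0 0 0 0 0 1" --pt "0 0 0 0 0 0 1" --squeeze 15

```text
time: 27.88
tcp_pos: [0.478, 0.2458, 0.3102]
tool_rot: [0.998, -0.06, 0.0, 0.0]
force: [-0.5, -1.2, 4.1]
finger_gap: 0.0114
grip_force: 15.0
```

Run:
```python
from h import *
st()
X=np.array([np.cos(np.radians(-6.8)),np.sin(np.radians(-6.8))]);Y=np.array([-X[1],X[0]])
s=robot.read_state()["tcp_pos"];a0=np.radians(90.4)
h=s[:2]+.037*X+.19*np.cos(a0)*Y
th=np.radians(np.linspace(90.4,3.5,18));p=np.array([[*(h-.037*X-.19*np.cos(t)*Y),s[2]-.19*np.sin(a0)+.19*np.sin(t)] for t in th])
d=np.diff(p,axis=0).round(4);print(p[-1])
for k in(0,12):print([[*map(float,r),0,0,0,1] for r in d[k:k+12]])
```

```text
t27.88 tcp [0.478  0.2458 0.3102] ytool -96.88 tilt [ 0.001 -0.   ] F [-0.5 -1.2  4.1] gap 0.0114 grip 15.0 q [ 0.37  0.14 -0.98  1.6   0.12  1.46 -2.3 ]
[0.45543098 0.05617259 0.13179533]
[[-0.002, -0.0168, -0.0006, 0, 0, 0, 1], [-0.002, -0.0167, -0.0021, 0, 0, 0, 1], [-0.002, -0.0164, -0.0036, 0, 0, 0, 1], [-0.0019, -0.016, -0.0051, 0, 0, 0, 1], [-0.0019, -0.0155, -0.0065, 0, 0, 0, 1], [-0.0018, -0.0149, -0.0079, 0, 0, 0, 1], [-0.0017, -0.0141, -0.0092, 0, 0, 0, 1], [-0.0016, -0.0133, -0.0104, 0, 0, 0, 1], [-0.0015, -0.0123, -0.0116, 0, 0, 0, 1], [-0.0013, -0.0112, -0.0126, 0, 0, 0, 1], [-0.0012, -0.0101, -0.0136, 0, 0, 0, 1], [-0.0011, -0.0088, -0.0144, 0, 0, 0, 1]]
[[-0.0009, -0.0075, -0.0152, 0, 0, 0, 1], [-0.0007, -0.0061, -0.0158, 0, 0, 0, 1], [-0.0006, -0.0047, -0.0163, 0, 0, 0, 1], [-0.0004, -0.0033, -0.0166, 0, 0, 0, 1], [-0.0002, -0.0018, -0.0169, 0, 0, 0, 1]]
```

Call:
servo_tool --pt "-0.002 -0.0168 -0.0006 0 0 0 1" --pt "-0.002 -0.0167 -0.0021 0 0 0 1" --pt "-0.002 -0.0164 -0.0036 0 0 0 1" --pt "-0.0019 -0.016 -0.0051 0 0 0 1" --pt "-0.0019 -0.0155 -0.0065 0 0 0 1" --pt "-0.0018 -0.0149 -0.0079 0 0 0 1" --pt "-0.0017 -0.0141 -0.0092 0 0 0 1" --pt "-0.0016 -0.0133 -0.0104 0 0 0 1" --pt "-0.0015 -0.0123 -0.0116 0 0 0 1" --pt "-0.0013 -0.0112 -0.0126 0 0 0 1" --pt "-0.0012 -0.0101 -0.0136 0 0 0 1" --pt "-0.0011 -0.0088 -0.0144 0 0 0 1"

```text
time: 29.38
tcp_pos: [0.4576, 0.0791, 0.2109]
tool_rot: [0.998, -0.06, -0.0, 0.0]
force: [-0.2, 1.8, 1.6]
finger_gap: 0.0111
grip_force: 15.0
```

Call:
servo_tool --pt "-0.0009 -0.0075 -0.0152 0 0 0 1" --pt "-0.0007 -0.0061 -0.0158 0 0 0 1" --pt "-0.0006 -0.0047 -0.0163 0 0 0 1" --pt "-0.0003 -0.0023 -0.01 0 0 0 1" --pt "0 0 0 0 0 0 1"

```text
time: 30.0
tcp_pos: [0.455, 0.0588, 0.1536]
tool_rot: [0.998, -0.06, -0.0, 0.0]
force: [0.3, -0.3, -3.5]
finger_gap: 0.0113
grip_force: 15.0
```

Call:
servo_tool --pt "-0.0002 -0.0013 -0.008 0 0 0 1" --pt "-0.0001 -0.0011 -0.008 0 0 0 1" --pt "-0.0001 -0.0008 -0.006 0 0 0 1" --pt "0 -0.0003 -0.003 0 0 0 1" --pt "0 0 0 0 0 0 1" --pt "0 0 0 0 0 0 1"

```text
time: 30.75
tcp_pos: [0.4547, 0.0557, 0.1294]
tool_rot: [0.998, -0.06, -0.0, -0.0]
force: [-1.5, -0.2, -1.8]
finger_gap: 0.0118
grip_force: 15.0
```

Call:
servo_tool --pt "0 0 -0.0015 0 0 0 1" --pt "0 0 -0.001 0 0 0 1" --pt "0 0 0 0 0 0 1"

```text
time: 31.12
tcp_pos: [0.4548, 0.0556, 0.1272]
tool_rot: [0.998, -0.06, -0.0, 0.0]
force: [-2.9, -0.8, 0.8]
finger_gap: 0.0114
grip_force: 15.0
```

Call:
servo_tool --pt "0 0 -0.001 0 0 0 1" --pt "0 0 0 0 0 0 1"

```text
time: 31.38
tcp_pos: [0.4548, 0.0555, 0.1261]
tool_rot: [0.998, -0.06, -0.0, 0.0]
force: [-3.1, 0.2, -0.0]
finger_gap: 0.0114
grip_force: 15.0
```

Call:
servo_tool --pt "0 0 -0.0015 0 0 0 1" --pt "0 0 -0.0015 0 0 0 1" --pt "0 0 0 0 0 0 1"

```text
time: 31.75
tcp_pos: [0.4547, 0.0554, 0.1229]
tool_rot: [0.998, -0.06, -0.0, 0.0]
force: [-2.8, -1.0, -1.4]
finger_gap: 0.0108
grip_force: 15.0
```

Call:
servo_tool --pt "0 0 -0.001 0 0 0 1" --pt "0 0 0 0 0 0 1"

```text
time: 32.0
tcp_pos: [0.4548, 0.0554, 0.122]
tool_rot: [0.998, -0.06, -0.0, 0.0]
force: [-2.7, -2.1, -0.9]
finger_gap: 0.0113
grip_force: 15.0
```

Call:
servo_tool --pt "0 0 -0.001 0 0 0 1" --pt "0 0 0 0 0 0 1"

```text
time: 32.25
tcp_pos: [0.4548, 0.0554, 0.121]
tool_rot: [0.998, -0.06, -0.0, 0.0]
force: [-3.9, -2.5, 0.8]
finger_gap: 0.0114
grip_force: 15.0
```

Call:
servo_tool --pt "0 0 -0.001 0 0 0 1" --pt "0 0 0 0 0 0 1"

```text
time: 32.5
tcp_pos: [0.4547, 0.0554, 0.12]
tool_rot: [0.998, -0.06, -0.0, 0.0]
force: [-3.9, -3.3, 0.5]
finger_gap: 0.0109
grip_force: 15.0
```

Call:
servo_tool --pt "0 0 -0.001 0 0 0 1" --pt "0 0 0 0 0 0 1"

```text
time: 32.75
tcp_pos: [0.4548, 0.0554, 0.119]
tool_rot: [0.998, -0.06, -0.0, 0.0]
force: [-3.9, -3.0, 1.2]
finger_gap: 0.011
grip_force: 15.0
```

Call:
servo_tool --pt "0 0 -0.0007 0 0 0 1" --pt "0 0 0 0 0 0 1"

```text
time: 33.0
tcp_pos: [0.4548, 0.0553, 0.1184]
tool_rot: [0.998, -0.06, -0.0, 0.0]
force: [-3.8, -3.5, 1.5]
finger_gap: 0.0112
grip_force: 15.0
```

Call:
servo_tool --pt "0 0 -0.001 0 0 0 1" --pt "0 0 0 0 0 0 1"

```text
time: 33.25
tcp_pos: [0.4547, 0.0553, 0.1173]
tool_rot: [0.998, -0.06, -0.0, 0.0]
force: [-3.7, -3.3, 0.9]
finger_gap: 0.0109
grip_force: 15.0
```

Call:
servo_tool --pt "0 0 -0.001 0 0 0 1" --pt "0 0 0 0 0 0 1"

```text
time: 33.5
tcp_pos: [0.4548, 0.0553, 0.1163]
tool_rot: [0.998, -0.06, -0.0, 0.0]
force: [-3.4, -3.2, 1.0]
finger_gap: 0.0111
grip_force: 15.0
```

Run:
```python
from h import *
st();im=robot.get_image("scene")[:,:,::-1];im2=robot.get_image("top")[:,:,::-1]
cv2.imwrite("pics/l1.png",np.hstack([cv2.resize(im[95:185,230:330],(440,396),interpolation=cv2.INTER_CUBIC),cv2.resize(im2[195:265,165:255],(360,396)[:2],interpolation=cv2.INTER_CUBIC)]))
```

```text
t33.50 tcp [0.4548 0.0553 0.1163] ytool -96.88 tilt [-0. -0.] F [-3.4 -3.2  1. ] gap 0.0111 grip 15.0 q [ 0.61  0.07 -0.81  2.04  0.06  1.06 -1.91]
```

Call:
servo_tool --pt "0 0 -0.001 0 0 0 1" --pt "0 0 -0.001 0 0 0 1" --pt "0 0 0 0 0 0 1"

```text
time: 33.98
tcp_pos: [0.4548, 0.0553, 0.1155]
tool_rot: [0.998, -0.06, -0.0, 0.001]
force: [-8.2, -3.8, 10.7]
finger_gap: 0.0112
grip_force: 14.9
```

Call:
servo_tool --pt "0 0 -0.001 0 0 0 1" --pt "0 0 -0.001 0 0 0 1" --pt "0 0 0 0 0 0 1"

```text
time: 34.35
tcp_pos: [0.4554, 0.0553, 0.1144]
tool_rot: [0.998, -0.06, 0.0, 0.001]
force: [-8.8, -5.2, 15.7]
finger_gap: 0.0113
grip_force: 13.7
```

Call:
servo_tool --pt "0 0 0.0005 0 0 0 0.6" --pt "0 0 0 0 0 0 0.6" --pt "0 0 0 0 0 0 0.6" --pt "0 0 0.03 0 0 0 0.6" --pt "0 0 0.025 0 0 0 1" --pt "0.0227 0.0321 0 0 0 0 1" --pt "0.0227 0.0321 0 0 0 0 1" --pt "0 0 0 0 0 0 1" --pt "0 0 -0.012 0 0 0 1" --pt "0 0 -0.008 0 0 0 1" --pt "0 0 0 0 0 0 1"

```text
time: 35.72
tcp_pos: [0.4993, 0.1188, 0.1468]
tool_rot: [0.998, -0.061, -0.001, 0.001]
force: [-0.1, 0.1, 0.6]
finger_gap: 0.0009
grip_force: 0.0
```

Call:
servo_tool --pt "0 0 -0.001 0 0 0 1" --pt "0 0 0 0 0 0 1"

```text
time: 35.98
tcp_pos: [0.5004, 0.1197, 0.1472]
tool_rot: [0.998, -0.06, 0.0, 0.0]
force: [-0.4, 0.5, -1.0]
finger_gap: 0.0001
grip_force: 0.0
```

Call:
servo_tool --pt "0 0 -0.001 0 0 0 1" --pt "0 0 -0.001 0 0 0 1" --pt "0 0 0 0 0 0 1"

```text
time: 36.35
tcp_pos: [0.5002, 0.1199, 0.1449]
tool_rot: [0.998, -0.06, -0.0, 0.0]
force: [-0.1, -0.1, 0.1]
finger_gap: 0.0006
grip_force: 0.0
```

Call:
servo_tool --pt "0 0 -0.001 0 0 0 1" --pt "0 0 0 0 0 0 1"

```text
time: 36.6
tcp_pos: [0.5002, 0.1199, 0.1439]
tool_rot: [0.998, -0.06, -0.0, 0.0]
force: [-0.2, -0.4, 0.5]
finger_gap: 0.0004
grip_force: 0.0
```

Call:
servo_tool --pt "0 0 -0.0007 0 0 0 1" --pt "0 0 0 0 0 0 1"

```text
time: 36.85
tcp_pos: [0.5003, 0.1199, 0.1435]
tool_rot: [0.998, -0.06, 0.0, 0.0]
force: [-0.6, 0.2, 2.5]
finger_gap: 0.0006
grip_force: 1.0
```

```bash
python3 -c "
from h import *
avg(4)"
```

```text
avg z 0.14345 sd 0.00000 xy [0.5004 0.1199] F [-0.83 -0.34  3.06] [0.5 0.5 0.3] t 37.05
```

Call:
servo_tool --pt "0 0 -0.0007 0 0 0 1" --pt "0 0 0 0 0 0 1"

```text
time: 37.3
tcp_pos: [0.5004, 0.1199, 0.1434]
tool_rot: [0.998, -0.06, 0.0, 0.0]
force: [-2.3, 0.1, 8.2]
finger_gap: 0.0004
grip_force: 3.9
```

```bash
python3 -c "
from h import *
avg(4)"
```

```text
avg z 0.14339 sd 0.00001 xy [0.5004 0.1199] F [-2.67 -1.03  7.59] [0.1 0.5 0.4] t 37.5
```

Call:
servo_tool --pt "0 0 0.035 0 0 0 0.5" --pt "-0.0226 -0.0323 0 0 0 0 0.5" --pt "-0.0226 -0.0323 0 0 0 0 0.5" --pt "0 0 0 0 0 0 0.5" --pt "0 0 -0.03 0 0 0 0.5" --pt "0 0 -0.03 0 0 0 0.5" --pt "0 0 0 0 0 0 1" --pt "0 0 0 0 0 0 1" --pt "0 0 0 0 0 0 1" --pt "0 0 0 0 0 0 1" --pt "0 0 0 0 0 0 1" --pt "0 0 0 0 0 0 1" --squeeze 30

```text
time: 39.0
tcp_pos: [0.4558, 0.0551, 0.1184]
tool_rot: [0.998, -0.06, 0.001, 0.0]
force: [-1.1, -0.8, 5.8]
finger_gap: 0.0113
grip_force: 30.0
```

Run:
```python
from h import *
st()
X=np.array([np.cos(np.radians(-6.8)),np.sin(np.radians(-6.8))]);Y=np.array([-X[1],X[0]])
s=robot.read_state()["tcp_pos"]
h=s[:2]+.037*X+.19*Y;print(h)
th=np.radians(np.linspace(0,90.5,17));p=np.array([[*(h-.037*X-.19*np.cos(t)*Y),s[2]+.19*np.sin(t)] for t in th])
d=np.diff(p,axis=0).round(4);print(p[-1])
for k in(0,12):print([[*map(float,r),0,0,0,1] for r in d[k:k+12]])
```

```text
t39.00 tcp [0.4558 0.0551 0.1184] ytool -96.88 tilt [ 0.001 -0.001] F [-1.1 -0.8  5.8] gap 0.0113 grip 30.0 q [ 0.65  0.07 -0.85  2.04  0.06  1.06 -1.91]
[0.51504597 0.23942144]
[0.47850256 0.24544877 0.308376  ]
[[0.0001, 0.0009, 0.0187, 0, 0, 0, 1], [0.0003, 0.0027, 0.0185, 0, 0, 0, 1], [0.0005, 0.0045, 0.0182, 0, 0, 0, 1], [0.0008, 0.0063, 0.0176, 0, 0, 0, 1], [0.001, 0.008, 0.0169, 0, 0, 0, 1], [0.0011, 0.0096, 0.0161, 0, 0, 0, 1], [0.0013, 0.0111, 0.015, 0, 0, 0, 1], [0.0015, 0.0126, 0.0138, 0, 0, 0, 1], [0.0017, 0.0139, 0.0125, 0, 0, 0, 1], [0.0018, 0.015, 0.0111, 0, 0, 0, 1], [0.0019, 0.016, 0.0095, 0, 0, 0, 1], [0.002, 0.0169, 0.0079, 0, 0, 0, 1]]
[[0.0021, 0.0176, 0.0062, 0, 0, 0, 1], [0.0022, 0.0181, 0.0044, 0, 0, 0, 1], [0.0022, 0.0184, 0.0026, 0, 0, 0, 1], [0.0022, 0.0186, 0.0008, 0, 0, 0, 1]]
```

Call:
servo_tool --pt "0.0001 0.0009 0.0187 0 0 0 1" --pt "0.0003 0.0027 0.0185 0 0 0 1" --pt "0.0005 0.0045 0.0182 0 0 0 1" --pt "0.0008 0.0063 0.0176 0 0 0 1" --pt "0.001 0.008 0.0169 0 0 0 1" --pt "0.0011 0.0096 0.0161 0 0 0 1" --pt "0.0013 0.0111 0.015 0 0 0 1" --pt "0.0015 0.0126 0.0138 0 0 0 1" --pt "0.0017 0.0139 0.0125 0 0 0 1" --pt "0.0018 0.015 0.0111 0 0 0 1" --pt "0.0019 0.016 0.0095 0 0 0 1" --pt "0.002 0.0169 0.0079 0 0 0 1"

```text
time: 40.5
tcp_pos: [0.4695, 0.1678, 0.2961]
tool_rot: [0.998, -0.063, 0.0, 0.005]
force: [-5.4, -10.8, 15.2]
finger_gap: 0.0106
grip_force: 30.0
```

Call:
servo_tool --pt "0.0021 0.0176 0.0062 0 0 0 1" --pt "0.0022 0.0181 0.0044 0 0 0 1" --pt "0.0022 0.0184 0.0026 0 0 0 1" --pt "0.0022 0.0186 0.0008 0 0 0 1" --pt "0 0 0 0 0 0 1" --pt "0 0 0 0 0 0 1" --pt "0 0 0 0 0 0 0.5" --pt "0 0 0 0 0 0 0.5" --pt "0 0 0 0 0 0 0.5" --pt "0 0 0 0 0 0 0.5" --pt "0 0 0.035 0 0 0 0.5" --pt "0 0 0.03 0 0 0 0.5"

```text
time: 42.0
tcp_pos: [0.4775, 0.2454, 0.3731]
tool_rot: [0.998, -0.06, -0.0, 0.0]
force: [0.7, -0.1, 0.2]
finger_gap: 0.0434
grip_force: 0.0
```

Run:
```python
from h import *
st();im=robot.get_image("top")
cv2.imwrite("pics/t3.png",im[:,:,::-1])
for o in spacers(im):print(o)
# white plate on table: bright blob near the table in both views
for n in("top","scene"):
    im=robot.get_image(n);u,v=proj(n,(.4967,.0847,.07)).astype(int)
    g=im[v-14:v+15,u-14:u+15];print(n,u,v);print(g.mean(2).astype(int)[::2,::2])
```

```text
t42.00 tcp [0.4775 0.2454 0.3731] ytool -96.88 tilt [-0.001 -0.   ] F [ 0.7 -0.1  0.2] gap 0.0434 grip 0.0 q [ 0.42  0.14 -1.04  1.49  0.12  1.59 -2.3 ]
(array([354.4, 258.6]), array([ 0.4111, -0.2499]), array([0.049, 0.037]), 178.7)
(array([348.4, 235.9]), array([ 0.4762, -0.2342]), array([0.039, 0.05 ]), 8.1)
(array([342.2, 190.6]), array([ 0.6079, -0.2191]), array([0.038, 0.05 ]), 9.9)
(array([143.7, 254.5]), array([0.4266, 0.3591]), array([0.068, 0.022]), 173.5)
top 237 230
[[102 104 104 104 101 101 100  97  95 100 102 103  96  91  96]
 [105 104 103 103 104 105 106 105 105 105 105 105 106 103 100]
 [104 105 104 104 105 105 105 105 100 100 100 102 102 104 100]
 [103 103 103 103 101  99 100  99  92  96  97  96  97  98 100]
 [104 102 103 104  81  82  87 104  98  76  85  95  98  97 100]
 [102 102 103 100  91 136 134 135 130 123 115 115 101  96 100]
 [104 103 103  96  86 142 144 143 143 143 144 134  98  97 107]
 [104 104 105  96  95 143 143 143 142 144 142 135  97  97 114]
 [103 103 103 102 117 143 143 143 143 143 143 134 104 103 127]
 [103 105 103 105 126 138 139 142 143 142 144 132 
[... 588 characters left out ...]
3  70]
 [131 132 131 131 131 132 131 131 127 125 106  90  87  86  61]
 [132 131 131 131 132 131 131 123 131 118  87  88  88  87  60]
 [132 132 132 131 131 131 131 132 131 132 112  90  88  86  68]
 [132 131 131 127 128 132 132 131 133 132 132 108  88  84  81]
 [132 131 124 119 131 132 132 131 132 131 130  94  84  91  85]
 [126 107  91  78 125 132 132 131 129 113  66  71  88  89  90]
 [ 98  89  89  88  72 125 131 116  73  74  66  86  90  90  90]
 [ 90  91  90  91  84  81  84  54  72  70  56  85  90  89  88]
 [ 89  90  90  90  91  61  33  38  34  33  54  59  85  88  89]
 [ 89  90  90  90  82  36  21  25  21  26  53  55  73  89  89]
 [ 70  89  90  90  71  34  16  19  17  36  53  58  82  90  89]]
```

Run:
```python
from h import *
for n,th in(("top",126),("scene",None)):
    im=cv2.imread("pics/t3.png")[:,:,::-1] if n=="top" else robot.get_image(n)
    print(n,proj(n,(.4967,.0847,.07)).round(1),proj(n,(.4967,.0847,.06)).round(1))
    if n=="top":
        g=im.mean(2);v,u=np.mgrid[218:246,226:252];m=g[218:246,226:252]>125
        print(m.sum(),u[m].min(),u[m].max(),v[m].min(),v[m].max());c=(u[m].mean(),v[m].mean());print(c,onz(n,*c,.07))
        r=cv2.minAreaRect(np.c_[u[m],v[m]].astype(np.float32));print(r)
        print(g[222:240:1,228:248].astype(int))
```

```text
top [237.1 230.4] [237.3 230.3]
164 226 251 226 245
(np.float64(239.5670731707317), np.float64(232.5)) [0.49103774 0.07789224 0.07      ]
((238.5, 235.5), (19.0, 25.0), 90.0)
[[104 103 103  99  98  99  99  99  99  98  94  92  93  95  97  97  98  97
   97  98]
 [104 103 100  90  81  81  81  84  89  92  91  86  82  87  91  95  97  98
   99  99]
 [103 103  97  81  78  83  84  88  96 105 106  96  82  78  78  83  90  96
   98  97]
 [104 102  94  88 103 117 116 115 119 123 122 112 103  93  87  88  92  99
  100  98]
 [104  99  86  89 120 137 139 135 135 136 133 130 127 125 121 117 113 115
  110 101]
 [104  97  78  88 124 141 145 143 143 142 143 141 141 140 139 138 136 130
  113 100]
 [103  97  77  84 124 140 143 143 143 143 143 143 144 143 143 143 142 135
  113  98]
 [105  97  78  88 124 142 144 143 144 143 143 144 142 144 144 143 144 135
  110  97]
 [105  97  83  95 127 142 144 142 144 143 142 142 144 143 144 143 144 134
  109  98]
 [104  98  90 105 131 143 145 142 142 143 143 144 142 143 143 143 144 134
  113  99]
 [105 103 101 118 136 142 143 144 143 144 143 144 143 143 143 143 142 134
  116 105]
 [104 106 110 125 139 143 144 142 143 143 143 143 143 143 143 143 141 133
  117 107]
 [104 105 112 126 136 140 139 138 141 143 144 143 144 144 143 143 142 131
  117 106]
 [103 104 109 116 121 124 128 131 137 142 143 144 143 140 139 137 135 125
  113 106]
 [105 104 105 107 108 110 116 123 131 137 139 139 136 130 123 120 118 115
  110 106]
 [104 104 106 104 104 107 108 112 116 122 125 124 121 116 110 107 106 108
  107 107]
 [102 104 105 105 105 105 103 102 104 108 112 110 109 109 106 106 105 105
  107 107]
 [104 106 106 105 106 106 104 104 102 105 106 105 105 107 106 107 107 107
  107 107]]
scene [257.2 152.7] [257.1 155. ]
```

Call:
servo_tool --pt "0 -0.0533 0 0 0 1.5 0.3" --pt "0 -0.0533 0 0 0 1.5 0.3" --pt "0 -0.0533 0 0 0 1.5 0.3" --pt "0 -0.0533 -0.045 0 0 1.5 0.3" --pt "0 -0.0533 -0.045 0 0 1.5 0.3" --pt "0 -0.0533 -0.045 0 0 1.5 0.3" --pt "0 -0.0533 -0.045 0 0 1.5 0.3" --pt "0 -0.0533 -0.045 0 0 1.5 0.3" --pt "0 -0.0533 -0.045 0 0 1.4 0.3" --pt "0 0 0 0 0 0 0.3" --pt "0 0 0 0 0 0 0.3"

```text
time: 43.58
tcp_pos: [0.4773, -0.2, 0.1297]
tool_rot: [0.998, 0.057, -0.001, -0.001]
force: [0.8, 0.4, -0.0]
finger_gap: 0.0605
grip_force: 0.0
```

```bash
python3 -c "
from h import *
st()"
```

```text
t43.58 tcp [ 0.4773 -0.2     0.1297] ytool -83.48 tilt [-0.001  0.002] F [ 0.8  0.4 -0. ] gap 0.0605 grip 0.0 q [ 0.92  0.18 -0.62  1.9   0.12  1.1  -1.2 ]
```

Call:
servo_tool --pt "-0.0011 -0.0343 -0.03 0 0 0 0.3" --pt "0 0 -0.03 0 0 0 0.3" --pt "0 0 -0.02 0 0 0 0.3" --pt "0 0 -0.01 0 0 0 0.3" --pt "0 0 0 0 0 0 0.3" --pt "0 0 0 0 0 0 0.3"

```text
time: 44.32
tcp_pos: [0.4777, -0.2352, 0.0417]
tool_rot: [0.998, 0.057, 0.001, 0.001]
force: [0.9, -0.2, 0.4]
finger_gap: 0.0609
grip_force: 0.0
```

Call:
servo_tool --pt "-0.0015 0.001 -0.01 0 0 0 0.3" --pt "0 0 -0.003 0 0 0 0.3" --pt "0 0 0 0 0 0 0.9" --pt "0 0 0 0 0 0 0.9" --pt "0 0 0 0 0 0 0.9" --pt "0 0 0 0 0 0 0.9" --pt "0 0 0 0 0 0 0.9" --pt "0 0 0 0 0 0 0.9" --squeeze 12

```text
time: 45.32
tcp_pos: [0.4753, -0.2343, 0.0276]
tool_rot: [0.998, 0.057, 0.0, 0.0]
force: [-1.0, -0.5, 0.1]
finger_gap: 0.0274
grip_force: 12.0
```

```bash
python3 -c "
from h import *
st()"
```

```text
t45.33 tcp [ 0.4753 -0.2343  0.0276] ytool -83.48 tilt [ 0. -0.] F [-1.  -0.5  0.1] gap 0.0274 grip 12.0 q [ 0.91  0.34 -0.57  1.95  0.23  0.91 -1.23]
```

Call:
servo_tool --pt "0 0 0.03 0 0 0 0.9" --pt "0 0 0.05 0 0 0 0.9" --pt "0.0027 0.0398 0.03 0 0 9.6 0.9" --pt "0.0027 0.0398 0.013 0 0 9.6 0.9" --pt "0.0027 0.0398 0 0 0 9.6 0.9" --pt "0.0027 0.0398 0 0 0 9.6 0.9" --pt "0.0026 0.0398 0 0 0 9.6 0.9" --pt "0.0026 0.0398 0 0 0 9.6 0.9" --pt "0.0026 0.0398 0 0 0 9.6 0.9" --pt "0.0026 0.0399 0 0 0 9.5 0.9" --pt "0 0 0 0 0 0 0.9" --pt "0 0 0 0 0 0 0.9"

```text
time: 46.82
tcp_pos: [0.4963, 0.0835, 0.1502]
tool_rot: [0.748, 0.664, -0.0, 0.0]
force: [0.3, 0.2, -0.5]
finger_gap: 0.0277
grip_force: 12.0
```

```bash
python3 -c "
from h import *
st()"
```

```text
t46.83 tcp [0.4963 0.0835 0.1502] ytool -6.84 tilt [-0.    -0.001] F [ 0.3  0.2 -0.5] gap 0.0277 grip 12.0 q [ 0.68  0.18 -0.97  1.9   0.16  1.15 -0.46]
```

Down to about 1 mm above spacer 1.

Call:
servo_tool --pt "0 0.0005 -0.025 0 0 0 0.9" --pt "0 0 -0.02 0 0 0 0.9" --pt "0 0 -0.0085 0 0 0 0.9" --pt "0 0 0 0 0 0 0.9" --pt "0 0 0 0 0 0 0.9"

```text
time: 47.45
tcp_pos: [0.4969, 0.0848, 0.0975]
tool_rot: [0.748, 0.664, 0.0, 0.0]
force: [-0.4, -0.5, 0.4]
finger_gap: 0.0279
grip_force: 12.0
```

Call:
servo_tool --pt "0 0 -0.0008 0 0 0 0.9" --pt "0 0 -0.0008 0 0 0 0.9" --pt "0 0 0 0 0 0 0.9"

```text
time: 47.82
tcp_pos: [0.4965, 0.0847, 0.0955]
tool_rot: [0.748, 0.664, 0.0, 0.0]
force: [0.8, 0.7, -0.7]
finger_gap: 0.0276
grip_force: 12.0
```

Call:
servo_tool --pt "0 -0.0004 -0.0007 0 0 0 0.9" --pt "0 0 -0.0004 0 0 0 0.9" --pt "0 0 0 0 0 0 0.9"

```text
time: 48.2
tcp_pos: [0.4964, 0.0843, 0.0945]
tool_rot: [0.748, 0.664, -0.0, 0.0]
force: [-0.6, -0.8, 2.5]
finger_gap: 0.0279
grip_force: 12.0
```

Call:
servo_tool --pt "0 0 -0.0004 0 0 0 0.9" --pt "0 0 0 0 0 0 0.9"

```text
time: 48.45
tcp_pos: [0.4965, 0.0843, 0.0944]
tool_rot: [0.748, 0.664, -0.0, 0.0]
force: [-2.5, -1.1, 6.8]
finger_gap: 0.028
grip_force: 12.0
```

Call:
servo_tool --pt "0 0 0 0 0 0 0.5" --pt "0 0 0 0 0 0 0.5" --pt "0 0 0 0 0 0 0.5" --pt "0 0 0.01 0 0 0 0.5" --pt "0 0 0.03 0 0 0 0.5" --pt "0 -0.02 0.06 0 0 -10 0.5" --pt "0 -0.02 0.06 0 0 -10 0.5" --pt "0 0 0.06 0 0 -10 0.5" --pt "0 0 0.06 0 0 -10 0.5" --pt "-0.004 0.03 0 0 0 -10 0.5" --pt "-0.004 0.04 0 0 0 -10 0.5" --pt "-0.004 0.04 0 0 0 -10 0.5"

```text
time: 49.95
tcp_pos: [0.4841, 0.1561, 0.3733]
tool_rot: [0.994, 0.112, 0.001, 0.0]
force: [-0.0, 0.0, 0.8]
finger_gap: 0.0436
grip_force: 0.0
```

Call:
servo_tool --pt "-0.003 0.04 0 0 0 -10 0.5" --pt "-0.003 0.04 0 0 0 -10 0.5" --pt "0 0 0 0 0 0 0.5" --pt "0 0 0 0 0 0 0.5"

```text
time: 50.45
tcp_pos: [0.4789, 0.2311, 0.3727]
tool_rot: [0.999, -0.052, 0.0, 0.0]
force: [0.0, 0.6, 0.1]
finger_gap: 0.0435
grip_force: 0.0
```

Run:
```python
from h import *
st();im=robot.get_image("scene")[:,:,::-1];im2=robot.get_image("top")[:,:,::-1]
cv2.imwrite("pics/f1.png",np.hstack([cv2.resize(im[30:180,220:330],(440,600),interpolation=cv2.INTER_CUBIC),cv2.resize(im2[205:255,220:250],(360,600),interpolation=cv2.INTER_CUBIC)]))
```

```text
t50.45 tcp [0.4789 0.2311 0.3727] ytool -95.92 tilt [ 0.    -0.001] F [0.  0.6 0.1] gap 0.0435 grip 0.0 q [ 0.51  0.13 -1.1   1.5   0.12  1.59 -2.26]
```

View pics/f1.png

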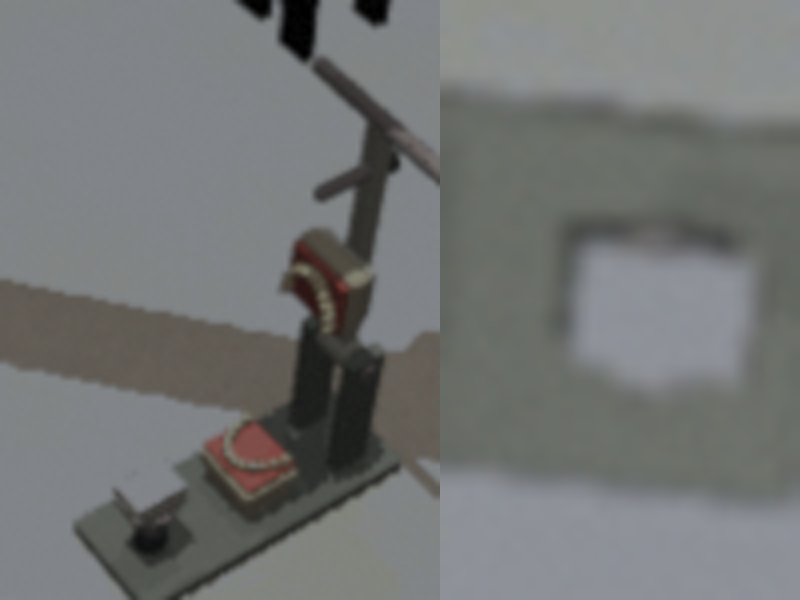

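The last view shows the two plates squarely stacked on the table at (150,495) in the left half, with the arm still upright. Now I'll grip the bar and lower.

Call:
servo_tool --pt "-0.001 0.0139 0 0 0 -0.9 0.5" --pt "0 0 0 0 0 0 0.5" --pt "0 0 -0.03 0 0 0 0.5" --pt "0 0 -0.03 0 0 0 0.5" --pt "0 0 -0.005 0 0 0 0.5" --pt "0 0 0 0 0 0 1" --pt "0 0 0 0 0 0 1" --pt "0 0 0 0 0 0 1" --pt "0 0 0 0 0 0 1" --pt "0 0 0 0 0 0 1" --squeeze 30

```text
time: 51.8
tcp_pos: [0.478, 0.2461, 0.3081]
tool_rot: [0.998, -0.06, 0.001, -0.0]
force: [0.6, 0.9, 2.4]
finger_gap: 0.0111
grip_force: 30.0
```

Run:
```python
from h import *
st()
X=np.array([np.cos(np.radians(-6.8)),np.sin(np.radians(-6.8))]);Y=np.array([-X[1],X[0]])
s=robot.read_state()["tcp_pos"];h=np.array([.5150,.2394])
th=np.radians(np.linspace(90.5,8,17));p=np.array([[*(h-.037*X-.19*np.cos(t)*Y),.1184+.19*np.sin(t)] for t in th])
print(p[0],p[-1]);d=np.diff(p,axis=0).round(4)
for k in(0,12):print([[*map(float,r),0,0,0,1] for r in d[k:k+12]])
```

```text
t51.80 tcp [0.478  0.2461 0.3081] ytool -96.88 tilt [0.001 0.001] F [0.6 0.9 2.4] gap 0.0111 grip 30.0 q [ 0.48  0.17 -1.11  1.6   0.15  1.46 -2.33]
[0.47845659 0.24542733 0.30839277] [0.45598246 0.05695356 0.14484289]
[[-0.002, -0.017, -0.0006, 0, 0, 0, 1], [-0.002, -0.0168, -0.0022, 0, 0, 0, 1], [-0.002, -0.0166, -0.0037, 0, 0, 0, 1], [-0.0019, -0.0162, -0.0052, 0, 0, 0, 1], [-0.0019, -0.0157, -0.0066, 0, 0, 0, 1], [-0.0018, -0.015, -0.008, 0, 0, 0, 1], [-0.0017, -0.0142, -0.0093, 0, 0, 0, 1], [-0.0016, -0.0133, -0.0106, 0, 0, 0, 1], [-0.0015, -0.0123, -0.0117, 0, 0, 0, 1], [-0.0013, -0.0112, -0.0128, 0, 0, 0, 1], [-0.0012, -0.0101, -0.0138, 0, 0, 0, 1], [-0.001, -0.0088, -0.0146, 0, 0, 0, 1]]
[[-0.0009, -0.0075, -0.0154, 0, 0, 0, 1], [-0.0007, -0.0061, -0.016, 0, 0, 0, 1], [-0.0005, -0.0046, -0.0165, 0, 0, 0, 1], [-0.0004, -0.0031, -0.0168, 0, 0, 0, 1]]
```

Call:
servo_tool --pt "-0.002 -0.017 -0.0006 0 0 0 1" --pt "-0.002 -0.0168 -0.0022 0 0 0 1" --pt "-0.002 -0.0166 -0.0037 0 0 0 1" --pt "-0.0019 -0.0162 -0.0052 0 0 0 1" --pt "-0.0019 -0.0157 -0.0066 0 0 0 1" --pt "-0.0018 -0.015 -0.008 0 0 0 1" --pt "-0.0017 -0.0142 -0.0093 0 0 0 1" --pt "-0.0016 -0.0133 -0.0106 0 0 0 1" --pt "-0.0015 -0.0123 -0.0117 0 0 0 1" --pt "-0.0013 -0.0112 -0.0128 0 0 0 1" --pt "-0.0012 -0.0101 -0.0138 0 0 0 1" --pt "-0.001 -0.0088 -0.0146 0 0 0 1"

```text
time: 53.3
tcp_pos: [0.4576, 0.0791, 0.2073]
tool_rot: [0.998, -0.06, -0.0, -0.001]
force: [1.3, 7.2, -1.4]
finger_gap: 0.0105
grip_force: 29.9
```

Call:
servo_tool --pt "-0.0009 -0.0075 -0.0154 0 0 0 1" --pt "-0.0007 -0.0061 -0.016 0 0 0 1" --pt "-0.0005 -0.0046 -0.0165 0 0 0 1" --pt "-0.0003 -0.0025 -0.01 0 0 0 1" --pt "0 0 0 0 0 0 1" --pt "0 0 0 0 0 0 1"

```text
time: 54.05
tcp_pos: [0.4552, 0.0588, 0.1494]
tool_rot: [0.998, -0.06, -0.0, -0.001]
force: [1.8, 5.6, -3.7]
finger_gap: 0.0101
grip_force: 30.0
```

Call:
servo_tool --pt "0 0 -0.005 0 0 0 1" --pt "0 -0.0003 -0.005 0 0 0 1" --pt "0 -0.0003 -0.003 0 0 0 1" --pt "0 0 0 0 0 0 1" --pt "0 0 0 0 0 0 1"

```text
time: 54.68
tcp_pos: [0.455, 0.0568, 0.137]
tool_rot: [0.998, -0.06, -0.001, 0.0]
force: [-1.1, 3.9, -3.3]
finger_gap: 0.0104
grip_force: 29.9
```

Call:
servo_tool --pt "0 0 -0.001 0 0 0 1" --pt "0 0 -0.001 0 0 0 1" --pt "0 0 0 0 0 0 1"

```text
time: 55.05
tcp_pos: [0.455, 0.0566, 0.1353]
tool_rot: [0.998, -0.06, -0.001, 0.0]
force: [-4.5, 1.4, 2.3]
finger_gap: 0.0104
grip_force: 29.7
```

Call:
servo_tool --pt "0 0 -0.001 0 0 0 1" --pt "0 0 -0.0005 0 0 0 1" --pt "0 0 0 0 0 0 1"

```text
time: 55.42
tcp_pos: [0.455, 0.0565, 0.1337]
tool_rot: [0.998, -0.06, -0.001, 0.001]
force: [-4.5, -1.0, 1.1]
finger_gap: 0.01
grip_force: 29.7
```

Call:
servo_tool --pt "0 0 -0.001 0 0 0 1" --pt "0 0 0 0 0 0 1"

```text
time: 55.68
tcp_pos: [0.455, 0.0564, 0.1327]
tool_rot: [0.998, -0.06, -0.001, 0.001]
force: [-4.6, -1.6, 0.7]
finger_gap: 0.0099
grip_force: 29.7
```

Call:
servo_tool --pt "0 0 -0.001 0 0 0 1" --pt "0 0 0 0 0 0 1"

```text
time: 55.92
tcp_pos: [0.455, 0.0563, 0.1317]
tool_rot: [0.998, -0.06, -0.001, 0.001]
force: [-3.6, -2.4, 1.2]
finger_gap: 0.0103
grip_force: 29.7
```

Call:
servo_tool --pt "0 0 -0.001 0 0 0 1" --pt "0 0 0 0 0 0 1"

```text
time: 56.18
tcp_pos: [0.455, 0.0562, 0.1307]
tool_rot: [0.998, -0.06, -0.001, 0.001]
force: [-4.7, -1.4, 1.8]
finger_gap: 0.0102
grip_force: 29.7
```

Call:
servo_tool --pt "0 0 -0.001 0 0 0 1" --pt "0 0 0 0 0 0 1"

```text
time: 56.42
tcp_pos: [0.455, 0.0561, 0.1296]
tool_rot: [0.998, -0.06, -0.001, 0.001]
force: [-4.2, -2.5, 1.9]
finger_gap: 0.0101
grip_force: 29.7
```

Call:
servo_tool --pt "0 0 -0.0008 0 0 0 1" --pt "0 0 0 0 0 0 1"

```text
time: 56.68
tcp_pos: [0.455, 0.056, 0.1289]
tool_rot: [0.998, -0.06, -0.001, 0.001]
force: [-6.0, -1.9, 1.9]
finger_gap: 0.0104
grip_force: 29.7
```

Call:
servo_tool --pt "0 0 -0.0008 0 0 0 1" --pt "0 0 0 0 0 0 1"

```text
time: 56.92
tcp_pos: [0.455, 0.0559, 0.128]
tool_rot: [0.998, -0.06, -0.001, 0.001]
force: [-5.5, -1.9, 1.6]
finger_gap: 0.0103
grip_force: 29.7
```

Call:
servo_tool --pt "0 0 -0.0008 0 0 0 1" --pt "0 0 0 0 0 0 1"

```text
time: 57.18
tcp_pos: [0.4549, 0.0559, 0.1272]
tool_rot: [0.998, -0.06, -0.001, 0.001]
force: [-5.0, -1.7, 2.0]
finger_gap: 0.01
grip_force: 29.7
```

Call:
servo_tool --pt "0 0 -0.0006 0 0 0 1" --pt "0 0 0 0 0 0 1"

```text
time: 57.42
tcp_pos: [0.455, 0.0558, 0.1267]
tool_rot: [0.998, -0.061, -0.001, 0.001]
force: [-4.6, -2.9, 2.2]
finger_gap: 0.0106
grip_force: 29.7
```

Call:
servo_tool --pt "0 0 -0.0008 0 0 0 1" --pt "0 0 0 0 0 0 1"

```text
time: 57.68
tcp_pos: [0.455, 0.0558, 0.1258]
tool_rot: [0.998, -0.061, -0.001, 0.001]
force: [-5.2, -2.5, 1.4]
finger_gap: 0.0106
grip_force: 29.7
```

Call:
servo_tool --pt "0 0 -0.0008 0 0 0 1" --pt "0 0 0 0 0 0 1"

```text
time: 57.92
tcp_pos: [0.4549, 0.0557, 0.125]
tool_rot: [0.998, -0.061, -0.001, 0.001]
force: [-5.2, -3.0, 2.0]
finger_gap: 0.01
grip_force: 29.7
```

Call:
servo_tool --pt "0 0 -0.0006 0 0 0 1" --pt "0 0 0 0 0 0 1"

```text
time: 58.18
tcp_pos: [0.4549, 0.0557, 0.1244]
tool_rot: [0.998, -0.061, -0.001, 0.001]
force: [-5.1, -3.1, 1.4]
finger_gap: 0.0101
grip_force: 29.7
```

Call:
servo_tool --pt "0 0 -0.001 0 0 0 1" --pt "0 0 0 0 0 0 1"

```text
time: 58.42
tcp_pos: [0.4549, 0.0556, 0.1235]
tool_rot: [0.998, -0.061, -0.001, 0.001]
force: [-5.9, -3.5, 2.1]
finger_gap: 0.0099
grip_force: 29.6
```

Call:
servo_tool --pt "0 0 -0.001 0 0 0 1" --pt "0 0 0 0 0 0 1"

```text
time: 58.68
tcp_pos: [0.455, 0.0556, 0.123]
tool_rot: [0.998, -0.061, -0.001, 0.001]
force: [-8.3, -2.5, 6.9]
finger_gap: 0.01
grip_force: 29.3
```

Run:
```python
from h import *
st();im=robot.get_image("scene");cv2.imwrite("pics/z1.png",im[:,:,::-1])
X=np.array([np.cos(np.radians(-6.8)),np.sin(np.radians(-6.8))]);Y=np.array([-X[1],X[0]]);h=np.array([.5150,.2394])
# pixel rows of +x bar end predicted for angles
for th in(0,.0646,.1):
    b=h-.19*np.cos(th)*Y;print(th,[proj("scene",[*(b+k*X),.115+.19*np.sin(th)]).round(1).tolist() for k in(0.03,.06)])
print(im.mean(2).astype(int)[128:158,256:284])
```

```text
t58.67 tcp [0.455  0.0556 0.123 ] ytool -96.95 tilt [-0.002 -0.003] F [-8.3 -2.5  6.9] gap 0.0100 grip 29.3 q [ 0.75  0.07 -0.95  2.03  0.07  1.07 -1.92]
0 [[253.2, 156.0], [260.2, 164.1]]
0.0646 [[253.4, 153.0], [260.4, 161.1]]
0.1 [[253.6, 151.3], [260.7, 159.4]]
[[ 98 126 134 137 139 138 138 137 138 139 138 139 138 136 120  92  75  74
   84  89  88  89  88  88  94 121 128 121]
 [130 137 138 138 138 138 138 138 138 138 138 137 137 130 107  85  83  87
   90  90  89  88  88  88  90 106 105  81]
 [138 139 137 139 139 139 138 138 139 138 136 131 124 108  93  88  89  90
   89  88  89  89  86  81  75  68  64  63]
 [138 139 138 139 139 138 138 138 136 130 123 107  90  82  80  84  87  89
   88  88  87  82  75  64  57  58  66  90]
 [137 137 137 138 139 138 136 129 122 106  91  82  78  78  77  78  82  87
   86  81  75  64  56  56  60  71  96 121]
 [130 124 122 127 133 129 122 107  90  82  79  78  78  76  77  77  77  79
   74  64  55  56  55  60  73  98 124 134]
 [102  81  73  92 111 103  90  82  79  77  78  77  77  76  75  73  69  62
   57  53  51  58  63  61  75 117 133 135]
 [ 72  39  35  
[... 1976 characters left out ...]
 73  72  79  83  83  83  83  81  81  72  61  57  55  52  48  49  48  43
   45  47  46  50  56  74  86  82  67  60]
 [ 88  80  83  85  84  80  76  70  66  61  57  56  57  55  54  49  47  48
   47  46  47  46  51  65  99  97  85  74]
 [105  90  83  84  78  71  60  62  65  59  53  55  57  58  56  52  47  47
   47  45  44  47  49  59  83 100  98  76]
 [114 107  91  80  64  62  59  63  57  56  53  56  55  56  54  51  49  49
   47  46  49  47  48  54  61  69  66  57]
 [114 114 103  82  67  65  60  57  54  55  57  55  54  50  50  49  49  49
   48  48  49  48  49  48  50  56  53  51]
 [107 114 112  99  78  64  56  53  51  54  55  57  52  49  49  48  50  46
   49  48  48  49  48  47  46  51  52  52]]
```

Call:
servo_tool --pt "0 0 -0.0005 0 0 0 1" --pt "0 0 0 0 0 0 1" --pt "0 0 0 0 0 0 1"

```text
time: 59.1
tcp_pos: [0.455, 0.0556, 0.1229]
tool_rot: [0.998, -0.061, -0.001, 0.002]
force: [-8.5, -2.8, 9.9]
finger_gap: 0.0103
grip_force: 29.1
```

```bash
python3 -c "
from h import *
avg(4)"
```

```text
avg z 0.12288 sd 0.00002 xy [0.455  0.0556] F [-8.62 -3.34 10.39] [0.2 0.3 0.5] t 59.3
```

Run:
```python
from h import *
im=cv2.imread("pics/z1.png")[:,:,::-1].astype(int);l=cv2.imread("pics/l1.png")
print(im.mean(2).astype(int)[146:174,244:270])
st()
```

```text
[[ 73  57  72  97 103  97  80  63  58  73  74  66  51  42  45  63  80  86
   89  76  63  58  57  55  55  55]
 [ 88  69  76  92 103 105  99  81  74  83  89  72  50  44  45  64  80  83
   82  71  60  55  56  55  56  57]
 [ 94  83  74  82  96 105 105  98  93  83  83  66  46  44  46  67  80  85
   84  79  67  59  56  54  56  56]
 [ 97  94  84  77  85  98 106 104  96  87  82  63  46  43  45  73  82  83
   84  84  76  67  60  56  56  55]
 [ 98  97  96  86  81  87  99 106 103  94  83  65  49  46  52  76  83  84
   84  84  84  75  66  58  54  54]
 [ 96  97  97  93  81  77  90 101 106 102  91  72  59  57  66  79  84  84
   84  85  85  80  70  59  56  50]
 [ 97  97  98  95  75  64  74  91  97 104 102  88  73  72  79  83  83  83
   83  81  81  72  61  57  55  52]
 [ 98  97  96  94  77  58  58  74  80  98 106 102  88  80  83  85  84  80
   76  70  66  61  57  56  57  55]
 [ 97  97  96  91  78  63  54  60  77  95 106 109 105  90  83  84  78  71
   60  62  65  59  53  55  57  58]
 [ 95  92  86  75  65  62  59  54  64  83 101 112 114 107  91  80  64  62
   59  63  57  56  53  56  55  56]
 [ 87  75 
[... 1406 characters left out ...]

 [ 54  43  45  49  47  48  49  48  50  50  50  47  47  48  49  48  50  49
   50  49  49  49  50  49  50  48]
 [ 71  46  42  47  49  49  50  49  47  49  49  49  48  50  49  49  50  49
   49  49  49  49  48  49  48  50]
 [ 86  67  43  41  46  50  48  51  50  48  48  49  50  58  55  51  49  48
   49  50  48  49  49  50  48  49]
 [ 90  81  57  40  40  47  51  60  64  56  49  49  53  67  67  65  55  51
   49  50  49  49  49  49  49  51]
 [ 88  86  74  53  42  44  61  78  83  71  56  51  48  53  70  79  74  67
   64  56  50  51  49  49  49  51]]
t59.30 tcp [0.455  0.0556 0.1229] ytool -96.95 tilt [-0.002 -0.003] F [-8.7 -2.9 10.1] gap 0.0100 grip 29.1 q [ 0.75  0.07 -0.95  2.03  0.07  1.07 -1.92]
```

```bash
python3 -c "
from station import robot
print(robot.hand_in())"
```

```text
the job is handed in; nothing more can be done
None
```

I handed the job in at 59.3 s: the arm was raised upright and held about a second. It now rests on two stacked spacers with the fingers still on the cross bar, pressing at about 10 N. I used two because with one spacer the arm came down level on its stop (gap about 10.0 to 10.1 mm, only just over one spacer), and that trial meant lowering and raising it once more before the second went on.

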